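# Hook the egg rack out of the hot saucepan

## Task

The eggs are cooked and everything in the saucepan is hot: take the lifter from its jar, wind its curl through the ring of the egg rack, and lift the rack of three eggs out of the saucepan without touching rack, eggs or pan with the gripper. Stand the rack on the cork trivet with all its feet on the cork and the eggs still in it (carry it, do not drop it or swing it about), then unwind the curl from the ring and stand the lifter back in its jar, curl down. Leave the saucepan, the jar and the other things on the worktop where they are.

Things in the scene. Friction and masses are not known exactly. Their poses are not given: they have to be found in the camera images.
- lifter: Lifting tool, 173 mm tall, 90 g, standing curl-down in the jar (it may lean a little), wooden handle up. Origin: on its long axis, level with the underside of the curl; z points up along the handle. Under the handle a 5 mm steel wire stem runs down the axis to z = 32 mm, then slants outward along +x and down to the curl at radius 25 mm.
- lifter_grip (a point): Grip point on the lifter's axis, 140 mm above its origin. The handle is a square wooden bar 16x16 mm, sides along the tool's x and y, centred on the axis, from 100 to 170 mm above the origin; grip it from 125 to 150 mm.
- lifter_curl (a point): Centre of the curl, on the lifter's axis 2.5 mm above its origin, axes as the lifter's. The curl is a 5 mm wire bent to a flat circular arc about the tool's axis, radius 25 mm to the wire's middle. It starts at angle 0 (the tool's +x) and runs counter-clockwise seen from above (x towards y) to 235 degrees, its tip; from there to 360 degrees the circle is open.
- lifter_tip (a point): Free tip of the curl, at 235 degrees; the last 25 degrees of the arc rise by 6 mm to it. Turning the tool counter-clockwise (seen from above) about its own axis sends the tip forward along its arc, clockwise withdraws it. The flat part of the curl, at 60 to 200 degrees, is where a ring hangs safely.
- lifter_jar: White stoneware jar, loose, 0.6 kg, outside diameter 74 mm, height 85 mm, inside diameter 64 mm, inner floor 5 mm above its foot. Origin: centre of its foot. The lifter belongs in it, its curl (55 mm over all) on the floor; any turn about the upright will do.
- egg_rack: Steel wire rack, diameter 120 mm, about 140 g (0.3 kg with eggs), standing on three feet 50 mm from its centre in the saucepan, with about 8 mm of play round it. Origin: centre, level with the underside of its feet. Three egg cups, 36 mm from the axis at 0, 120 and 240 degrees. A 6 mm post on its axis carries an upright lifting ring in the rack's y-z plane: a wire goes through it along x.
- rack_ring (a point): Centre of the lifting ring, 88 mm above the underside of the rack's feet. Ring of 5 mm wire, inside diameter 26 mm, outside 36 mm; through-axis = x of this frame, plane = y-z. The egg tops lie 18 mm lower than this point, the underside of the ring likewise. Hung by it, the rack swings like a pendulum, about 0.65 s a swing.
- egg_1: Hen's egg, 44 mm thick, 57 mm tall, 55 g, standing loose in the rack's cup at 0 degrees. Origin: its lower end, about 14 mm above the underside of the rack's feet; z up along the egg.
- egg_2: Like egg_1, in the cup at 120 degrees.
- egg_3: Like egg_1, in the cup at 240 degrees.
- saucepan: Steel saucepan, loose, 1.2 kg, outside diameter 142 mm, inside 136 mm, rim 85 mm high, inner floor 5 mm up, loop handles along its x axis that reach 93 mm from the centre. Origin: centre of its foot.
- trivet: Round cork trivet, fixed, diameter 148 mm, 10 mm thick. Origin: centre of its underside. The rack goes on top of it.
- olive_jar: Bystander: jar 74 mm across, 137 mm tall, standing upright between saucepan and trivet, often in the straight way from one to the other. Origin: centre of its foot.
- salt_shaker: Bystander: salt shaker 44 mm across, 90 mm tall, at the back. Origin: centre of its foot.
- mug: Bystander: mug 87x121 mm with its handle, 96 mm tall, at the back. Origin: foot.
- bowl: Bystander: bowl 140 mm across, 72 mm tall, at the left. Origin: centre of its foot.
- spoon: Bystander: teaspoon, 130 mm long, lying flat at the front left. Origin: its middle.
There are look-alikes about, which are no part of the job. Leave any purple look-alike of the lifter alone.

How it is judged:
On the way, in this order (a step that is already met when the one before it is completed fails the run):
1. the rack hangs from the lifter, clear of the saucepan (z of egg_rack in the frame of saucepan above 0.086 m and contact force between lifter and egg_rack above 0.8 N), for 0.2 s.
2. the rack stands on the trivet (horizontal distance between egg_rack and trivet below 0.022 m and height (world z) of egg_rack below 0.014 m and contact force between egg_rack and trivet above 0.8 N), for 0.2 s.
At the end, for the whole second after the job is handed in: The egg rack stands upright and at rest on the trivet, its centre within 22 mm of the trivet's centre (all feet on the cork), all three eggs in their cups; the lifter stands at rest, curl down, on the floor of its jar, leaning less than 0.4 rad; jar and saucepan stand upright (horizontal distance between egg_rack and trivet below 0.022 m and height (world z) of egg_rack between 0.006 and 0.014 m and angle between egg_rack's own z axis and vertical below 0.06 rad and linear speed of egg_rack below 0.02 m/s and distance between each of egg_1, egg_2, egg_3 and egg_rack below 0.047 m and horizontal distance between lifter and lifter_jar below 0.015 m and z of lifter in the frame of lifter_jar between 0 and 0.015 m and angle between lifter's own z axis and vertical below 0.4 rad and linear speed of lifter below 0.03 m/s and angle between each of lifter_jar, saucepan's own z axis and vertical below 0.05 rad); the robot touches nothing.
It fails at once if the gripper or arm touches the hot rack, an egg or the saucepan (contact force between any of the fingers, the arm and egg_rack above 0.5 N or contact force between the fingers and egg_1 above 0.5 N or contact force between the fingers and egg_2 above 0.5 N or contact force between the fingers and egg_3 above 0.5 N or contact force between any of the arm, the fingers and saucepan above 0.5 N).
It fails at once if the rack is dropped or swung about (faster than 0.9 m/s) (linear speed of egg_rack above 0.9 m/s).
It fails at once if the saucepan or the jar is shoved more than 30 mm or lifted (distance of any of saucepan, lifter_jar from where it was at the start of the episode above 0.03 m).
It fails at once if a bystander is knocked or moved more than 25 mm (distance of any of olive_jar, salt_shaker, mug, bowl, spoon from where it was at the start of the episode above 0.025 m).
It also fails if it takes over 72 s, if anything falls off the work surface, if the arm or the gripper's body presses on something with over 40 N, if the wrist force passes 120 N, or if a joint passes its speed limit or range.

## Robot

A 6-joint arm with a two-finger parallel gripper is mounted at the origin on a cart in front of the work surface, level with it; the furniture and walls round the work are solid. World frame = base frame: x ahead of the robot, y to its left, z up, the work surface at z = 0. Lengths are in m, angles in rad, forces in N, time in s.
With the tool pointing down it reaches from about 0.325 to 0.85 m from the base axis. Payload 15.5 kg.
Tool frame: the origin (TCP) lies between the finger pads; the fingertips stand 11 mm ahead of it and the grasp point (between the pads) lies 8 mm behind it; x points along the fingers, y is the direction in which the jaws open and shut, and the axes are right-handed (so a half turn about x gives the same grasp; the last joint's range is limited). The gripper opens to 91 mm and grips with 3 to 60 N. Pads are 32 mm wide; open, the fingers measure 118 mm over their backs; the gripper's body (76 mm by 178 mm) begins 60 mm behind the grasp point.
Start: joints at [-1.28, 0.494, 1.345, -0, 1.302, -0.096], TCP at [0.236, -0.579, 0.225] pointing down, gripper open.
Joint ranges: [-2.91, 2.91], [-0.82, 2.16], [0.22, 2.67], [-1.22, 4.37], [0.12, 2.79], [-3.08, 3.08]. Speed limits (rad/s): [1.89, 1.89, 2.57, 3.01, 3.01, 3.01].

## Interface

Orientations are given as a unit quaternion [w, x, y, z].
In Python, from bench import * gives the robot as it stands.
- The arm moves only by the tool send_rows, never from a script. Its argument "series" is a list of rows, each an object with "grip": the opening in per cent of the stroke, from 0 (shut) to 100 (fully open); "xyz": the shift along the tool's x, y, z in units of 30 mm (1.0 is 30 mm), a list of three; "rot": the turn, a rotation vector about the tool's x, y, z in units of 8 degrees (1.0 is 8 degrees), a list of three. A call has 1 to 10 rows; each row is the pose to reach, as a shift and turn from the pose commanded when the call began, along the tool's axes at that moment; what a row does not reach only later rows make up. A row lasts 1/8 s, in which the tool goes at most 62.5 mm and 10.7 degrees, less where a joint would pass 70% of its speed; a pose out of reach is approached as far as the arm can. A call with a gripper value outside its range is refused whole. The fingers move at their own pace and stop on an object; the grip force is fixed at half the most. Time passes only in rows, so rows that repeat a pose let the fingers close. It gives the time, the measured TCP pose, the force and the opening at its end, in the units of the state.
- read_state(): the state, without advancing time (a new reading comes with each control period).
- get_image(name): name is "scene" or "side" or "wrist"; returns a dict with "image" (480x640x3 uint8, red, green, blue), "fx", "fy", "cx", "cy" (pixels), "R" (3x3) and "t" (3): a world point X has camera coordinates R X + t. Camera axes: x right, y down, z forward; pixel columns grow to the right and rows downward; lengths in m; the calibration is good to about 2 mm. A picture is of the moment at which its call begins. There is no depth.
- job_done(): hands the job in, once; it reports no verdict.
The state is a dict: "time_s": time; "qpos": joint angles; "joint_velocities": joint speeds; "effort": joint torques, N m; "tcp_pos": TCP position; "tcp_rot": TCP orientation; "wrist_force": force on the tool from outside, world axes, zero at the start; "moment": the same for the moment, N m; "opening": opening from 0.0 (shut) to 1.0 (fully open).
Only numpy, scipy, OpenCV 4.12 (cv2) and the standard library are available. Lean on these libraries where they do the work, as an engineer would, in place of code of your own. Each camera call takes 0.05 s, during which the arm holds its last target.

## Working session

There is one attempt and no reset: what is moved stays moved. The work goes in short steps, Python scripts to look and compute and a tool call to move; the robot and the scene stay as the last step left them, time stands still between calls to the robot, and variables do not carry over. Pictures are saved under pics/ and viewed, and the job is handed in when it is done.

Besides the shell and the picture viewer there is one more tool, called after "Request:" as name(argument=value, ...) on one line, values as JSON. send_rows: Moves the arm, as the interface text tells. Its arguments: {"type":"object","properties":{"series":{"type":"array"}},"required":["series"]}

```bash
mkdir -p pics; ls; cat > h.py <<'E'
from bench import *
import numpy as np, cv2, pickle
def snap(n,tag):
    d=get_image(n); cv2.imwrite(f'pics/{tag}.png',d['image'][:,:,::-1]); pickle.dump(d,open(f'pics/{tag}.pkl','wb')); return d
def load(tag): return pickle.load(open(f'pics/{tag}.pkl','rb'))
def ray(d,u,v):
    R=np.array(d['R']);t=np.array(d['t']); c=-R.T@t
    r=R.T@np.array([(u-d['cx'])/d['fx'],(v-d['cy'])/d['fy'],1]); return c,r/np.linalg.norm(r)
def onz(d,u,v,z):
    c,r=ray(d,u,v); return c+r*(z-c[2])/r[2]
def proj(d,X):
    p=np.array(d['R'])@np.array(X)+np.array(d['t']); return np.array([d['fx']*p[0]/p[2]+d['cx'],d['fy']*p[1]/p[2]+d['cy']])
def tri(obs):
    A=np.zeros((3,3));b=np.zeros(3)
    for d,u,v in obs:
        c,r=ray(d,u,v);P=np.eye(3)-np.outer(r,r);A+=P;b+=P@c
    x=np.linalg.solve(A,b)
    return x,[round(float(np.linalg.norm(proj(d,x)-[u,v])),1) for d,u,v in obs]
E
python3 - <<'E'
from h import *
for n in ['scene','side','wrist']:
    d=snap(n,n+'0'); c=-np.array(d['R']).T@d['t']; print(n,c.round(3),np.array(d['R'])[2].round(3),d['fx'])
print(read_state())
E
```

```text
pics
scene [-0.048  0.972  0.958] [ 0.405 -0.649 -0.644] 489.33177167360435
side [ 1.018 -0.449  1.039] [-0.438  0.465 -0.769] 588.7601589728685
wrist [ 0.306 -0.549  0.385] [-0.25  -0.099 -0.963] 382.0115340717939
{'time_s': 0.15, 'qpos': array([-1.27946744e+00,  4.94034021e-01,  1.34595473e+00, -3.62848163e-05,
        1.30252522e+00, -9.55023892e-02]), 'joint_velocities': array([ 8.76816691e-04, -1.18349225e-03, -1.94338780e-03, -9.20993682e-05,
        1.34313398e-03,  4.91975498e-05]), 'effort': array([ 5.63066283e-05, -8.79195786e+01, -3.82053852e+01,  7.06210546e-02,
        5.01069752e-02, -3.96697033e-05]), 'tcp_pos': array([ 0.23569605, -0.57855782,  0.22449079]), 'tcp_rot': array([-0.13559474, -0.69387679, -0.13624067,  0.69396509]), 'wrist_force': array([ 0.05788654,  0.9381185 , -0.01364303]), 'moment': array([ 0.01797632, -0.06277144,  0.02131576]), 'opening': 0.9966913007911391}
```

View pics/scene0.png

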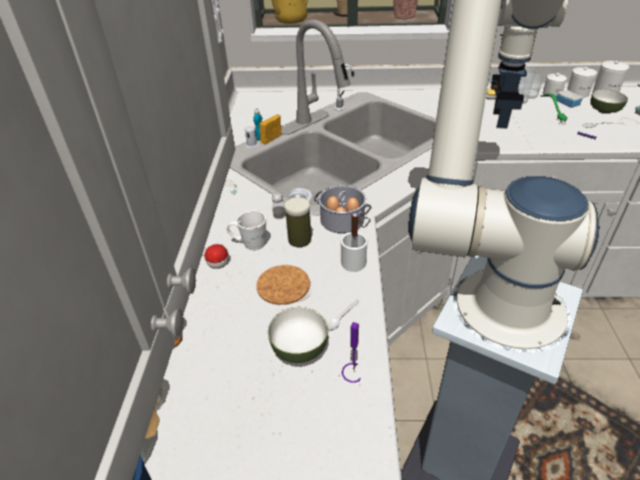

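View pics/side0.png

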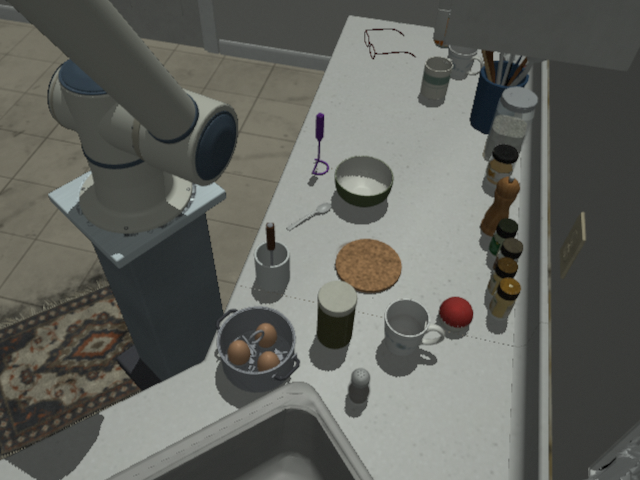

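View pics/wrist0.png

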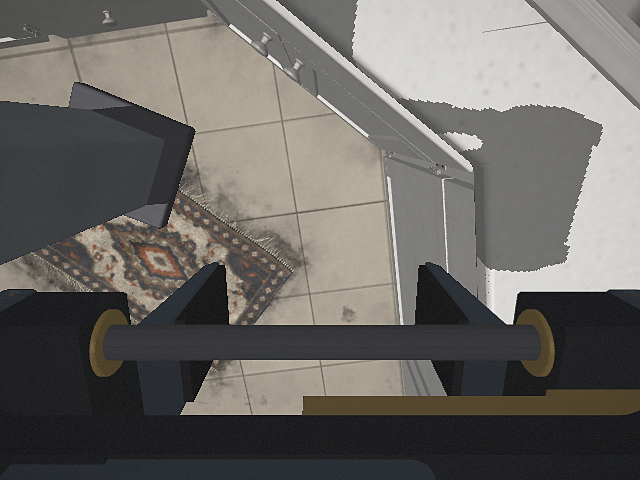

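The scene view shows the saucepan with eggs at (342,207), the jar with the lifter at (353,245), the trivet at (283,284), and the purple decoy at (353,350). In the side view the same are at (257,345), (272,265), (368,265) and (319,150). I'll zoom in for detail.

```bash
python3 - <<'E'
from h import *
s=load('scene0')['image'][:,:,::-1];d=load('side0')['image'][:,:,::-1]
a=cv2.resize(s[175:285,280:390],(600,600),interpolation=cv2.INTER_CUBIC)
b=cv2.resize(d[210:400,205:305],(316,600),interpolation=cv2.INTER_CUBIC)
cv2.imwrite('pics/za.png',a);cv2.imwrite('pics/zb.png',cv2.resize(d[215:395,205:385],(600,600),interpolation=cv2.INTER_CUBIC))
E
```

```text
(no output)
```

View pics/za.png

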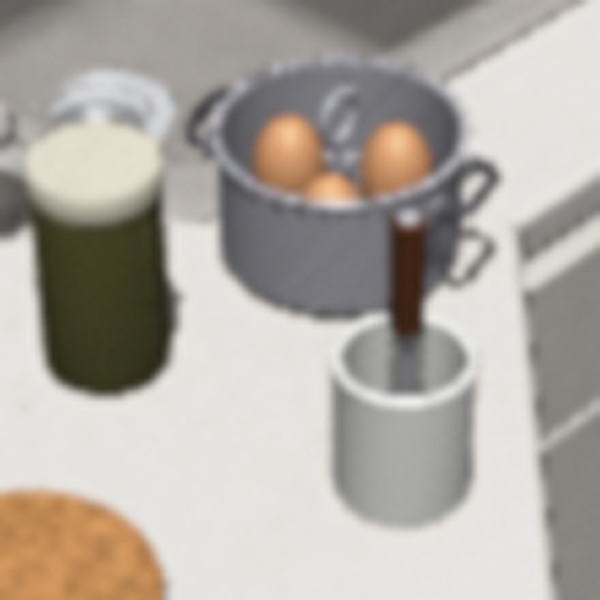

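View pics/zb.png

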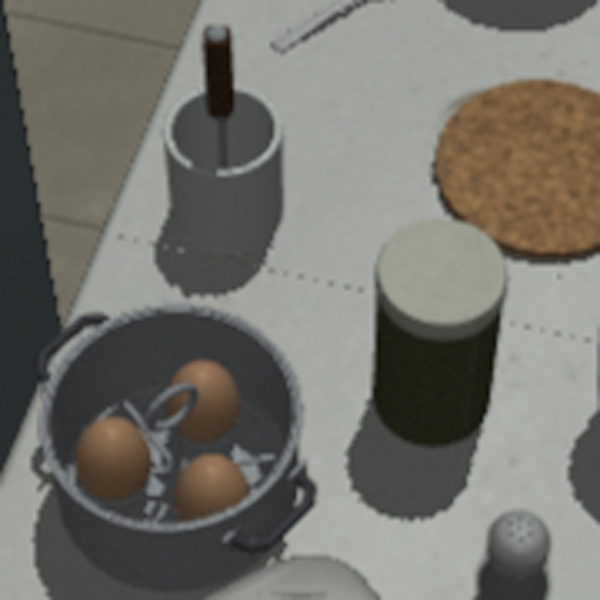

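```bash
python3 - <<'E'
from h import *
S=load('scene0');D=load('side0')
za=lambda u,v:(280+u*110/600,175+v*110/600)
zb=lambda u,v:(205+u*.3,215+v*.3)
for n,a,b,z in [('ring',(343,113),(175,407),None),('panrim',(341,130),(172,418),.085),('jarrim',(404,362),(223,131),.085),('top',(408,217),(217,33),None),('hbot',(407,330),(220,113),None)]:
    pa=za(*a);pb=zb(*b);x,e=tri([(S,*pa),(D,*pb)]);print(n,x.round(4),e, *( [onz(S,*pa,z).round(4),onz(D,*pb,z).round(4)] if z else []))
for nm,dd in(('S',S),('D',D)):
    im=dd['image'];hsv=cv2.cvtColor(im,cv2.COLOR_RGB2HSV)
    m=cv2.inRange(hsv,(8,90,90),(18,255,255));n,l,st,c=cv2.connectedComponentsWithStats(m)
    for i in range(1,n):
        if st[i,4]>60: print(nm,'cork/egg',st[i],c[i].round(1))
    m=cv2.inRange(hsv,(8,90,60),(18,255,255));m=cv2.morphologyEx(m,cv2.MORPH_CLOSE,np.ones((5,5)))
    cs,_=cv2.findContours(m,cv2.RETR_EXTERNAL,cv2.CHAIN_APPROX_NONE)
    k=max((k for k in cs if 200<cv2.boundingRect(k)[1]<300),key=cv2.contourArea)
    P=np.array([onz(dd,u,v,.01) for u,v in k[:,0]])[:,:2].astype(np.float32)
    print('trivet',cv2.minEnclosingCircle(P),P.min(0),P.max(0))
E
```

```text
ring [ 0.5591 -0.1061  0.0939] [1.6, 2.6]
panrim [ 0.559  -0.1069  0.0822] [1.0, 1.7] [ 0.5549 -0.1059  0.085 ] [ 0.563  -0.1063  0.085 ]
jarrim [0.4304 0.0546 0.0829] [0.7, 0.9] [0.4279 0.0553 0.085 ] [0.4335 0.0545 0.085 ]
top [0.4301 0.0544 0.1749] [0.8, 1.0]
hbot [0.4304 0.0527 0.1024] [0.8, 1.1]
S cork/egg [338   0   9  14 115] [342.3   6.1]
S cork/egg [327 196  32  15 289] [341.6 203.9]
S cork/egg [ 257  265   53   39 1611] [282.8 284.3]
S cork/egg [145 410  14  28 199] [152.3 425.4]
S cork/egg [550 437  33  18 122] [569.3 443.4]
S cork/egg [541 452  29  28 382] [556.5 465.7]
trivet ((0.5527793169021606, 0.22859975695610046), 0.07439401000738144) [0.48124036 0.15638274] [0.6256811 0.3023107]
D cork/egg [502 177  17  10  93] [509.7 182. ]
D cork/egg [ 336  239   65   52 2625] [368.2 264.6]
D cork/egg [257 323  19  15 156] [267.3 329.7]
D cork/egg [ 83 334  32  15  83] [ 99.8 338.4]
D cork/egg [229 340  20  15 219] [238.6 347.5]
D cork/egg [259 352  20  15 225] [268.5 359.1]
trivet ((0.5583267211914062, 0.22436779737472534), 0.07469264417886734) [0.48558187 0.1540804 ] [0.632423   0.29844174]
```

```bash
cat >> h.py <<'E'
from scipy.spatial.transform import Rotation as Ro
def T(st=None):
    st=st or read_state(); q=st['tcp_rot']; return np.array(st['tcp_pos']),Ro.from_quat([q[1],q[2],q[3],q[0]]).as_matrix()
def rel(p,R2,st=None):
    P,R=T(st); return ((R.T@(np.array(p)-P))/.03).round(2), (np.degrees(Ro.from_matrix(R.T@R2).as_rotvec())/8).round(2)
def down(yaw): # jaw axis y at world yaw(deg), x down
    y=np.array([np.cos(np.radians(yaw)),np.sin(np.radians(yaw)),0]);x=np.array([0,0,-1.]);return np.stack([x,y,np.cross(x,y)],1)
def jaw(R): return np.degrees(np.arctan2(R[1,1],R[0,1]))
E
python3 - <<'E'
from h import *
P,R=T();print(P,R.round(3),jaw(R))
W=load('wrist0');c=-np.array(W['R']).T@W['t'];print('cam in tool',(R.T@(c-P)).round(4));print('cam axes in tool',(R.T@np.array(W['R']).T).round(3))
S=load('scene0');D=load('side0')
for a,b in[((298,206),(336,299))]: print('olive top',tri([(S,*a),(D,*b)]))
for yaw in(jaw(R),jaw(R)+180-0, 90,0):print(yaw,rel([.43,.055,.36],down(yaw)))
E
```

```text
[ 0.23569605 -0.57855782  0.22449079] [[-0.     0.377 -0.926]
 [ 0.001 -0.926 -0.377]
 [-1.    -0.001 -0.   ]] -67.83564691768082
cam in tool [-0.1605 -0.0009 -0.0759]
cam axes in tool [[ 0.002 -0.268  0.963]
 [ 1.    -0.    -0.002]
 [ 0.001  0.963  0.268]]
olive top (array([0.62130131, 0.0418674 , 0.12791269]), [0.7, 1.0])
-67.83564691768082 (array([ -4.5 , -17.12, -13.97]), array([-0.  , -0.  ,  0.01]))
112.16435308231918 (array([ -4.5 , -17.12, -13.97]), array([2.25e+01, 1.00e-02, 0.00e+00]))
90 (array([ -4.5 , -17.12, -13.97]), array([-1.973e+01, -1.000e-02,  0.000e+00]))
0 (array([ -4.5 , -17.12, -13.97]), array([-8.48, -0.  ,  0.01]))
```

```bash
python3 - <<'E'
from h import *
print(rel([.37,.05,.30],down(10)))
E
```

```text
(array([ -2.5 , -17.72, -12.05]), array([-9.73, -0.  ,  0.01]))
```

Request:
send_rows(series=[{"grip": 100, "xyz": [-0.25, -1.2, -0.8], "rot": [-0.7, 0, 0]}, {"grip": 100, "xyz": [-0.6, -3.0, -2.0], "rot": [-1.7, 0, 0]}, {"grip": 100, "xyz": [-0.9, -4.8, -3.3], "rot": [-2.7, 0, 0]}, {"grip": 100, "xyz": [-1.2, -6.6, -4.5], "rot": [-3.6, 0, 0]}, {"grip": 100, "xyz": [-1.5, -8.4, -5.7], "rot": [-4.6, 0, 0]}, {"grip": 100, "xyz": [-1.8, -10.2, -7.0], "rot": [-5.6, 0, 0]}, {"grip": 100, "xyz": [-2.1, -12.0, -8.2], "rot": [-6.6, 0, 0]}, {"grip": 100, "xyz": [-2.3, -13.8, -9.4], "rot": [-7.6, 0, 0]}, {"grip": 100, "xyz": [-2.4, -15.6, -10.6], "rot": [-8.6, 0, 0]}, {"grip": 100, "xyz": [-2.5, -17.0, -11.6], "rot": [-9.4, 0, 0]}])

```text
time_s: 1.4
tcp_pos: [0.3608, 0.0032, 0.2988]
tcp_rot: [0.53, 0.468, 0.53, -0.468]
wrist_force: [1.5, -0.8, -0.5]
opening: 0.998
```

Request:
send_rows(series=[{"grip": 100, "xyz": [0, -0.67, -0.55], "rot": [-0.3, 0, 0]}, {"grip": 100, "xyz": [0, -0.67, -0.55], "rot": [-0.3, 0, 0]}, {"grip": 100, "xyz": [0, -0.67, -0.55], "rot": [-0.3, 0, 0]}])

```text
time_s: 1.78
tcp_pos: [0.3389, 0.0147, 0.2985]
tcp_rot: [0.539, 0.458, 0.538, -0.458]
wrist_force: [0.6, 0.7, 0.1]
opening: 1.001
```

```bash
python3 - <<'E'
from h import *
P,R=T();print(P,jaw(R),read_state()['joint_velocities'].round(3),read_state()['qpos'].round(3))
snap('wrist','wrist1')
E
```

```text
[0.33887984 0.01469131 0.29854375] 9.21011750325684 [-0.011  0.007 -0.009  0.002 -0.001  0.002] [-0.133 -0.012  1.844 -0.     1.309 -0.294]
```

View pics/wrist1.png

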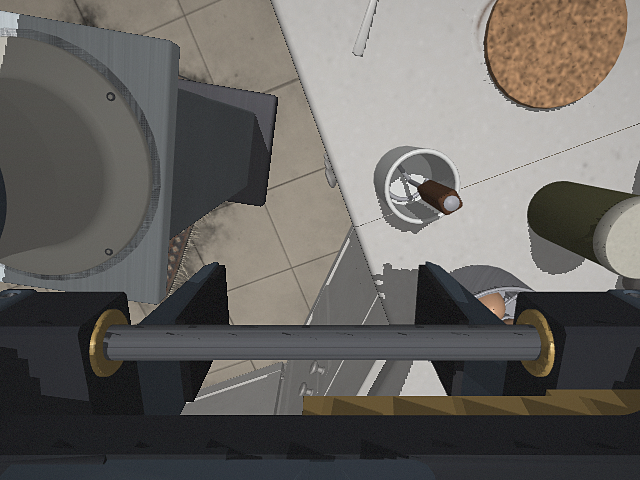

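```bash
python3 - <<'E'
from h import *
W=load('wrist1')
im=W['image'][:,:,::-1]
cv2.imwrite('pics/zc.png',cv2.resize(im[135:245,365:475],(770,770),interpolation=cv2.INTER_CUBIC)[:600])
for p in[(421,189)]:print('jar rim',onz(W,*p,.085))
print('top',onz(W,452,203,.178), 'trivet approx',onz(W,557,42,.01))
E
```

```text
jar rim [0.4310419  0.05423919 0.085     ]
top [0.43017544 0.05673887 0.178     ] trivet approx [0.5594785  0.22335265 0.01      ]
```

View pics/zc.png

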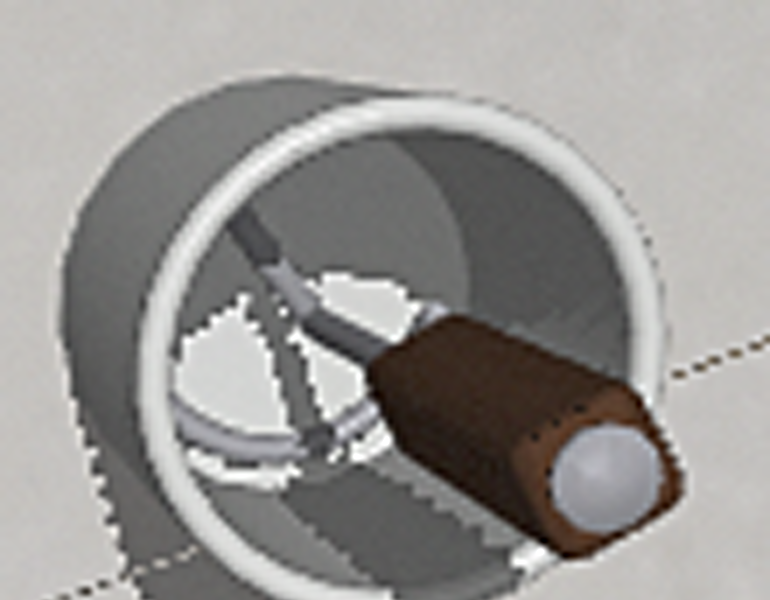

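```bash
python3 - <<'E'
from h import *
W=load('wrist1')
f=lambda u,v,z:onz(W,365+u/7,135+v/7,z)
C=[(637,390),(683,480),(577,556),(512,458)]
Q=np.array([f(*c,.175)[:2] for c in C]);print(Q.round(4),Q.mean(0))
for i in range(4):
    e=Q[(i+1)%4]-Q[i];print(np.linalg.norm(e).round(4),np.degrees(np.arctan2(e[1],e[0])).round(1)%90)
print('stem top',f(378,362,.105),'bend',f(318,318,.037),'slant low',f(238,212,.0075),'curl px',f(200,425,.0075),f(290,450,.0075),f(370,405,.0075))
a=proj(W,[.4304,.055,.037]);print('axis z=.037 at',(a-[365,135])*7)
E
python3 - <<'E'
import sys;sys.path.insert(0,'.')
import os;os.chdir('.')
from h import *
im=load('wrist1')['image'][:,:,::-1]
cv2.imwrite('pics/zd.png',cv2.resize(im[155:205,380:440],(720,600),interpolation=cv2.INTER_NEAREST))
E
```

```text
[[0.4319 0.0659]
 [0.4392 0.0572]
 [0.43   0.0473]
 [0.4205 0.0566]] [0.43043351 0.05675267]
0.0113 40.3
0.0135 47.19999999999999
0.0133 45.599999999999994
0.0147 39.1
stem top [0.42313605 0.05794954 0.105     ] bend [0.43084055 0.05694999 0.037     ] slant low [0.42113416 0.06963192 0.0075    ] curl px [0.42234249 0.03374143 0.0075    ] [0.43836733 0.03198951 0.0075    ] [0.45007927 0.0416698  0.0075    ]
axis z=.037 at [312.52547757 329.85425616]
```

View pics/zd.png

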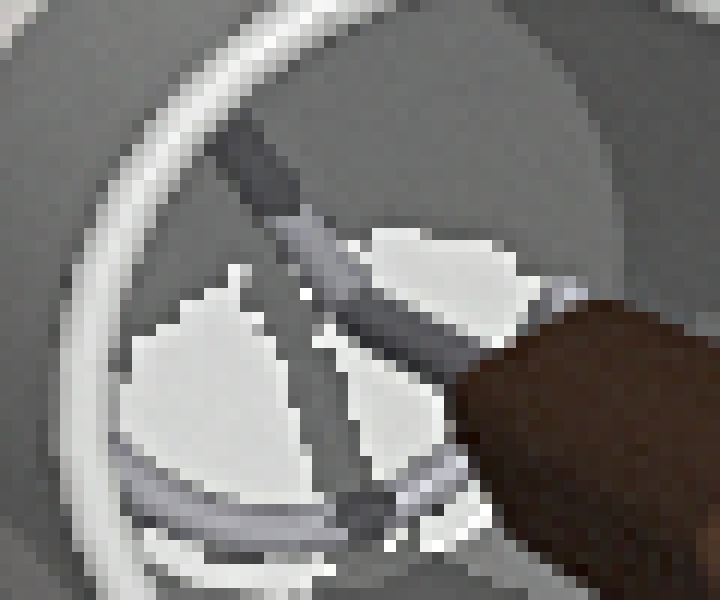

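```bash
python3 - <<'E'
from h import *
W=load('wrist1')
print('bend',onz(W,408.3,179.2,.037))
# slant: intersect ray of low point with line family
from scipy.optimize import least_squares
ax=onz(W,408.3,179.2,.037)[:2]
g=lambda p:proj(W,[ax[0]+.025*p[1]*np.cos(p[0]),ax[1]+.025*p[1]*np.sin(p[0]),.037-.0295*p[1]])-[399.2,165.8]
r=least_squares(g,[2.3,.7]);print(np.degrees(r.x[0]),r.x[1],r.cost)
t=onz(W,380+555/12,155+290/12,.0135);print('tip',t,np.degrees(np.arctan2(*(t[:2]-ax)[::-1])),np.linalg.norm(t[:2]-ax))
P=np.array([onz(W,380+u/12,155+v/12,.0075)[:2] for u,v in[(130,475),(180,510),(250,520),(310,525),(430,485)]])
A=np.c_[2*P,np.ones(5)];s=np.linalg.lstsq(A,(P**2).sum(1),rcond=None)[0];print('curl circ',s[:2],np.sqrt(s[2]+s[:2]@s[:2]))
E
```

```text
bend [0.42823571 0.05789012 0.037     ]
128.15366903135472 0.5983237150948926 1.6155871338926322e-27
tip [0.45444649 0.0594298  0.0135    ] 3.3618263130394 0.026255966105747618
curl circ [0.43064723 0.05834018] 0.026701623537479763
```

```bash
python3 - <<'E'
from h import *
S=load('scene0');D=load('side0')
zb=lambda u,v:(205+u*.3,215+v*.3)
E=np.array([onz(D,*zb(*p),.0475)[:2] for p in[(205,402),(113,458),(212,490)]])
print(E.round(4),E.mean(0));c=E.mean(0)
for e in E:print(np.linalg.norm(e-c),np.degrees(np.arctan2(*(e-c)[::-1])))
for u in(150,200):
  print()
p=onz(D,*zb(152,422),.088);q=onz(D,*zb(197,392),.098);print('ring major dir',p,q,np.degrees(np.arctan2(*(q-p)[1::-1])))
d1=(q-p)
a=onz(S,280+343*11/60,175+113*11/60,.093);print(a)
# projected ring shapes for candidate phi in both views
for phi in range(0,180,20):
    yv=np.array([-np.sin(np.radians(phi)),np.cos(np.radians(phi)),0]);out=[]
    for d in(S,D):
        th=np.linspace(0,6.28,60);P=np.array([proj(d,np.array([.559,-.106,.093])+.0155*(np.cos(t)*yv+np.sin(t)*np.array([0,0,1]))) for t in th]);P-=P.mean(0)
        w,V=np.linalg.eigh(P.T@P/60);out+=[(np.sqrt(2*w)).round(1),np.degrees(np.arctan2(V[1,1],V[0,1])).round()%180]
    print(phi,out)
E
```

```text
[[ 0.5509 -0.0721]
 [ 0.5407 -0.1341]
 [ 0.5956 -0.1083]] [ 0.56240706 -0.10485755]
0.034731746619271316 109.41779598777556
0.036428164009300365 -126.48297763506113
0.03338678339256746 -5.960055359195797


ring major dir [ 0.55852047 -0.1169194   0.088     ] [ 0.56680815 -0.09007566  0.098     ] 72.8425549061266
[ 0.55649294 -0.1109768   0.093     ]
0 [array([2. , 5.1]), np.float64(108.0), array([3.5, 8.6]), np.float64(132.0)]
20 [array([0.7, 5.1]), np.float64(96.0), array([2.4, 8.6]), np.float64(113.0)]
40 [array([0.8, 5.1]), np.float64(84.0), array([1. , 8.5]), np.float64(95.0)]
60 [array([2.1, 5.1]), np.float64(71.0), array([0.5, 8.5]), np.float64(78.0)]
80 [array([3.2, 5.1]), np.float64(54.0), array([2. , 8.4]), np.float64(60.0)]
100 [array([3.9, 5.1]), np.float64(30.0), array([3.2, 8.4]), np.float64(41.0)]
120 [array([4.1, 5.1]), np.float64(179.0), array([4. , 8.4]), np.float64(19.0)]
140 [array([3.9, 5.1]), np.float64(148.0), array([4.3, 8.5]), np.float64(176.0)]
160 [array([3.1, 5.1]), np.float64(124.0), array([4.1, 8.5]), np.float64(153.0)]
```

```bash
python3 - <<'E'
from h import *
print(rel([.4305,.057,.23],down(-49.5)))
E
```

```text
(array([ 2.28,  3.23, -0.91]), array([ 7.33,  0.  , -0.  ]))
```

Request:
send_rows(series=[{"grip": 100, "xyz": [0.3, 0.5, -0.1], "rot": [1.0, 0, 0]}, {"grip": 100, "xyz": [0.7, 1.0, -0.3], "rot": [2.2, 0, 0]}, {"grip": 100, "xyz": [1.1, 1.6, -0.5], "rot": [3.5, 0, 0]}, {"grip": 100, "xyz": [1.5, 2.2, -0.6], "rot": [4.8, 0, 0]}, {"grip": 100, "xyz": [1.9, 2.8, -0.8], "rot": [6.0, 0, 0]}, {"grip": 100, "xyz": [2.2, 3.1, -0.9], "rot": [7.0, 0, 0]}, {"grip": 100, "xyz": [2.28, 3.23, -0.91], "rot": [7.33, 0, 0]}, {"grip": 100, "xyz": [2.28, 3.23, -0.91], "rot": [7.33, 0, 0]}, {"grip": 100, "xyz": [2.28, 3.23, -0.91], "rot": [7.33, 0, 0]}])

```text
time_s: 2.95
tcp_pos: [0.4302, 0.0573, 0.2301]
tcp_rot: [-0.246, -0.663, -0.246, 0.663]
wrist_force: [1.1, -0.1, -0.3]
opening: 1.001
```

```bash
python3 - <<'E'
from h import *
P,R=T();print(P,jaw(R))
W=snap('wrist','wrist2')
print(rel([.4305,.057,.137],down(-49.5)), proj(W,[.4305,.057,.178]))
E
```

```text
[0.43017846 0.05728004 0.23013606] -49.35107515920985
(array([ 3.11,  0.02, -0.  ]), array([ 0.02, -0.  , -0.  ])) [324.31637844 267.25192223]
```

View pics/wrist2.png

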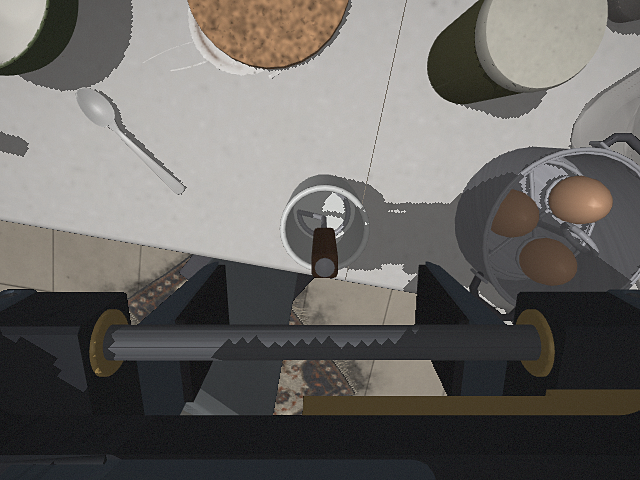

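The handle at (324,265) lies centred between the fingers with its sides square to the jaws, so I'll go down and grip it.

Request:
send_rows(series=[{"grip": 100, "xyz": [0.8, 0, 0], "rot": [0, 0, 0]}, {"grip": 100, "xyz": [1.8, 0, 0], "rot": [0, 0, 0]}, {"grip": 100, "xyz": [2.7, 0, 0], "rot": [0, 0, 0]}, {"grip": 100, "xyz": [3.1, 0, 0], "rot": [0, 0, 0]}, {"grip": 100, "xyz": [3.1, 0, 0], "rot": [0, 0, 0]}, {"grip": 0, "xyz": [3.1, 0, 0], "rot": [0, 0, 0]}, {"grip": 0, "xyz": [3.1, 0, 0], "rot": [0, 0, 0]}, {"grip": 0, "xyz": [3.1, 0, 0], "rot": [0, 0, 0]}, {"grip": 0, "xyz": [3.1, 0, 0], "rot": [0, 0, 0]}, {"grip": 0, "xyz": [3.1, 0, 0], "rot": [0, 0, 0]}])

```text
time_s: 4.25
tcp_pos: [0.4302, 0.0579, 0.1372]
tcp_rot: [0.246, 0.663, 0.246, -0.663]
wrist_force: [0.6, -0.0, 0.4]
opening: 0.484
```

Request:
send_rows(series=[{"grip": 0, "xyz": [0, 0, 0], "rot": [0, 0, 0]}, {"grip": 0, "xyz": [0, 0, 0], "rot": [0, 0, 0]}])

```text
time_s: 4.5
tcp_pos: [0.4301, 0.0579, 0.1371]
tcp_rot: [-0.246, -0.663, -0.246, 0.663]
wrist_force: [-0.2, -0.6, 0.1]
opening: 0.264
```

```bash
python3 - <<'E'
from h import *
P,R=T();st=read_state();print(P,jaw(R),st['opening'],st['wrist_force'])
W=snap('wrist','wrist3')
E
```

```text
[0.43012906 0.05789333 0.13707479] -49.34629357073824 0.2644117144051107 [-0.15438625 -0.57075163  0.10279869]
```

View pics/wrist3.png

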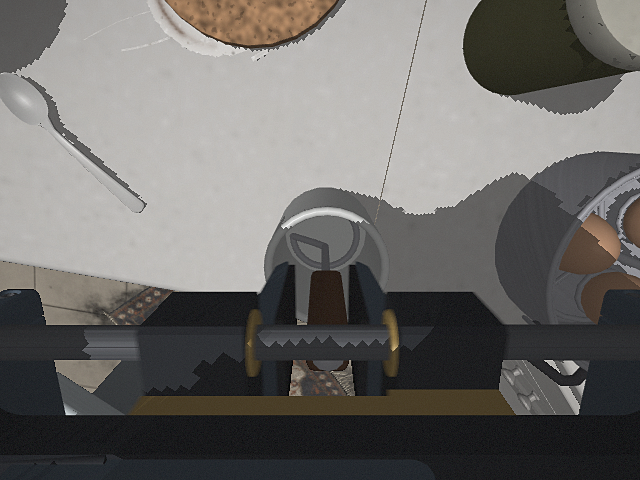

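The fingers are still closing around the handle (from about x 290 to 355). The slanting wire at (305,240) points along −y of the tool, so the lifter's yaw is J+180, as I assumed. I'll finish closing and lift.

Request:
send_rows(series=[{"grip": 0, "xyz": [0, 0, 0], "rot": [0, 0, 0]}, {"grip": 0, "xyz": [0, 0, 0], "rot": [0, 0, 0]}, {"grip": 0, "xyz": [0, 0, 0], "rot": [0, 0, 0]}, {"grip": 0, "xyz": [0, 0, 0], "rot": [0, 0, 0]}])

```text
time_s: 5.05
tcp_pos: [0.4301, 0.0579, 0.1371]
tcp_rot: [-0.246, -0.663, -0.246, 0.663]
wrist_force: [-0.6, 0.2, -1.2]
opening: 0.175
```

Request:
send_rows(series=[{"grip": 0, "xyz": [-0.3, 0, 0], "rot": [0, 0, 0]}, {"grip": 0, "xyz": [-1.0, 0, 0], "rot": [0, 0, 0]}, {"grip": 0, "xyz": [-2.0, 0, 0], "rot": [0, 0, 0]}, {"grip": 0, "xyz": [-3.2, 0, 0], "rot": [0, 0, 0]}, {"grip": 0, "xyz": [-4.5, 0, 0], "rot": [0, 0, 0]}, {"grip": 0, "xyz": [-5.5, 0, 0], "rot": [0, 0, 0]}, {"grip": 0, "xyz": [-6.0, 0, 0], "rot": [0, 0, 0]}, {"grip": 0, "xyz": [-6.0, 0, 0], "rot": [0, 0, 0]}, {"grip": 0, "xyz": [-6.0, 0, 0], "rot": [0, 0, 0]}])

```text
time_s: 6.18
tcp_pos: [0.4297, 0.0579, 0.3166]
tcp_rot: [-0.245, -0.663, -0.246, 0.663]
wrist_force: [-0.9, -0.6, -0.5]
opening: 0.176
```

```bash
python3 - <<'E'
from h import *
P,R=T();st=read_state();print(P,jaw(R),st['opening'],st['wrist_force'])
for n in('wrist','scene','side'):W=snap(n,n+'4')
s=load('scene4')['image'][:,:,::-1];d=load('side4')['image'][:,:,::-1]
a=s[90:290,260:420];b=d[110:390,180:380]
cv2.imwrite('pics/z4.png',np.hstack([cv2.resize(a,(400,500)),cv2.resize(b,(357,500))]))
E
```

```text
[0.42968498 0.05789186 0.31660344] -49.35084336906454 0.17602264599402723 [-0.89273619 -0.63137733 -0.49922216]
```

View pics/wrist4.png

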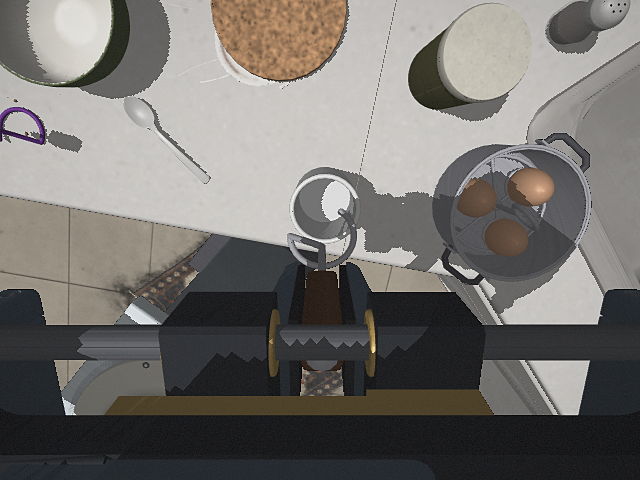

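View pics/z4.png

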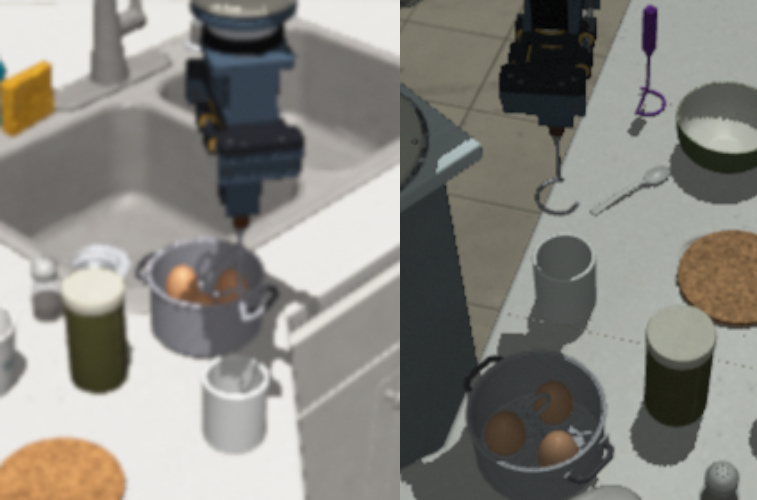

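```bash
python3 - <<'E'
from h import *
W=load('wrist4');im=W['image'][:,:,::-1]
cv2.imwrite('pics/z5.png',np.hstack([cv2.resize(im[195:275,280:365],(425,400),interpolation=cv2.INTER_CUBIC),cv2.resize(im[135:285,430:600],(453,400),interpolation=cv2.INTER_CUBIC)])[:,:800])
P,R=T()
import math
o=P+R@np.array([.132,0,0]);ps=math.radians(jaw(R)+180)
for a in[0,60,120,180,210,235]:
    z=.0025+(.006 if a==235 else 0);q=proj(W,o+[.025*math.cos(ps+math.radians(a)),.025*math.sin(ps+math.radians(a)),z]);print(a,((q-[280,195])*5).round())
E
```

```text
0 [ 57. 195.]
60 [138. 326.]
120 [294. 326.]
180 [375. 195.]
210 [356. 117.]
235 [311.  74.]
```

View pics/z5.png

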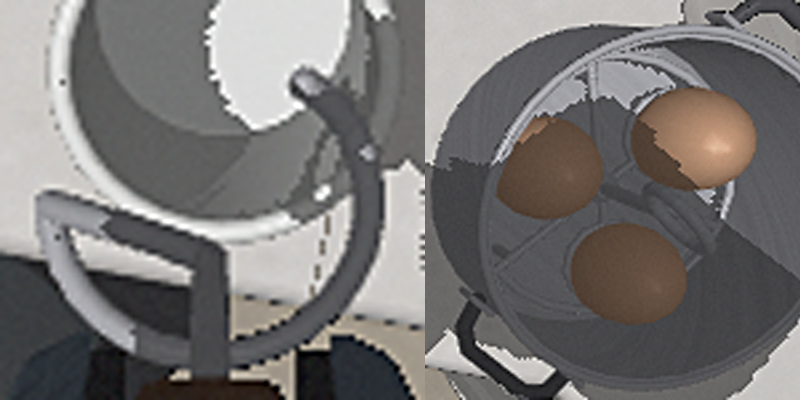

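```bash
python3 - <<'E'
from h import *
W=load('wrist4')
f=lambda u,v,z:onz(W,430+(u-425)/2.667,135+v/2.667,z)[:2]
print('ring',f(684,217,.093))
a,b=f(652,195,.093),f(716,240,.093);print('ring dir',np.degrees(np.arctan2(*(b-a)[::-1])),np.linalg.norm(b-a))
E=np.array([f(*p,.0475) for p in[(549,168),(693,138),(628,273)]]);c=E.mean(0);print(c)
for e in E:print(e.round(4),np.linalg.norm(e-c).round(4),np.degrees(np.arctan2(*(e-c)[::-1])).round(1))
# pan rim circle pts
P,R=T();print(P)
E
```

```text
ring [ 0.56123981 -0.1048521 ]
ring dir -82.44657473095005 0.03237096717443793
[ 0.55981885 -0.10271966]
[ 0.5469 -0.0705] 0.0347 111.9
[ 0.5951 -0.1071] 0.0355 -7.1
[ 0.5375 -0.1305] 0.0357 -128.7
[0.42974943 0.05790054 0.31643406]
```

```bash
python3 - <<'E'
from h import *
print(rel([.557,-.130,.29],down(-40)))
E
```

```text
(array([0.88, 7.52, 0.86]), array([-1.17,  0.01,  0.01]))
```

Request:
send_rows(series=[{"grip": 0, "xyz": [0.0, 0.5, 0.1], "rot": [-0.1, 0, 0]}, {"grip": 0, "xyz": [0.0, 1.5, 0.2], "rot": [-0.2, 0, 0]}, {"grip": 0, "xyz": [0.1, 3.0, 0.3], "rot": [-0.4, 0, 0]}, {"grip": 0, "xyz": [0.2, 4.5, 0.5], "rot": [-0.7, 0, 0]}, {"grip": 0, "xyz": [0.4, 6.0, 0.7], "rot": [-0.9, 0, 0]}, {"grip": 0, "xyz": [0.7, 7.0, 0.8], "rot": [-1.1, 0, 0]}, {"grip": 0, "xyz": [0.88, 7.5, 0.86], "rot": [-1.17, 0, 0]}, {"grip": 0, "xyz": [0.88, 7.52, 0.86], "rot": [-1.17, 0, 0]}, {"grip": 0, "xyz": [0.88, 7.52, 0.86], "rot": [-1.17, 0, 0]}])

```text
time_s: 7.45
tcp_pos: [0.5571, -0.1292, 0.2909]
tcp_rot: [-0.299, -0.641, -0.299, 0.641]
wrist_force: [0.1, 0.1, 0.2]
opening: 0.175
```

```bash
python3 - <<'E'
from h import *
P,R=T();st=read_state();print(P,jaw(R),st['opening'],st['qpos'].round(2))
for n in('wrist','scene','side'):W=snap(n,n+'6')
s=load('scene6')['image'][:,:,::-1];d=load('side6')['image'][:,:,::-1];w=load('wrist6')['image'][:,:,::-1]
a=s[130:230,290:390];b=d[240:390,195:315];c=w[120:300,240:440]
cv2.imwrite('pics/z6.png',np.hstack([cv2.resize(a,(400,400),interpolation=cv2.INTER_CUBIC),cv2.resize(b,(320,400),interpolation=cv2.INTER_CUBIC)]))
cv2.imwrite('pics/z6w.png',cv2.resize(c,(660,594),interpolation=cv2.INTER_CUBIC))
E
```

```text
[ 0.5570833  -0.12917441  0.29093759] -39.97847659154736 0.17484977216712144 [-0.33  0.36  1.38  0.    1.4   0.37]
```

View pics/z6.png

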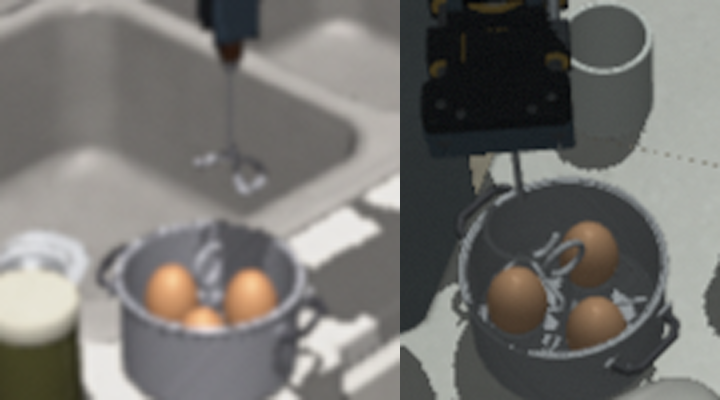

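View pics/z6w.png

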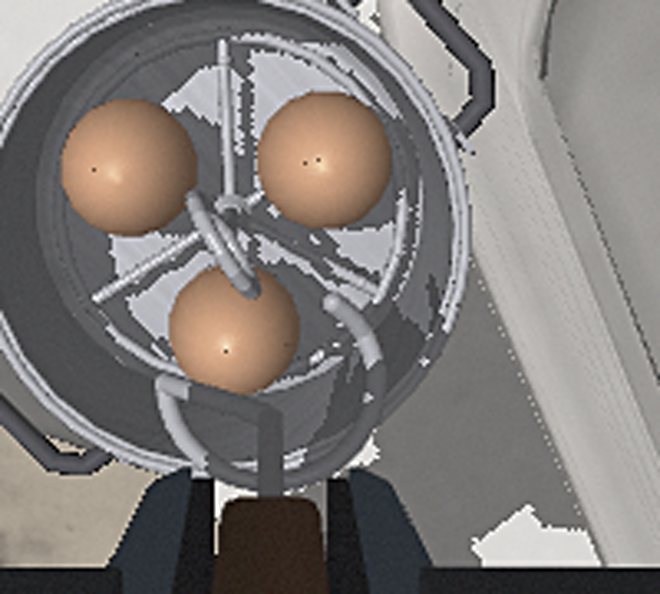

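```bash
python3 - <<'E'
from h import *
import math
W=load('wrist6');P,R=T();f=lambda u,v,z:onz(W,240+u/3.3,120+v/3.3,z)
print('ring',f(223,243,.093))
a,b=f(192,198,.093),f(254,290,.093);print(np.degrees(np.arctan2(*(b-a)[1::-1])),np.linalg.norm(b-a))
o=P+R@np.array([.132,0,0]);ps=math.radians(jaw(R)+180)
for a in[0,60,120,180,210,235]:
    z=.0025+(.006 if a==235 else 0);q=proj(W,o+[.025*math.cos(ps+math.radians(a)),.025*math.sin(ps+math.radians(a)),z]);print(a,((q-[240,120])*3.3).round())
print('tip',f(333,301,o[2]+.0085)-o,'pred',.025*np.cos(ps+math.radians(235)),.025*np.sin(ps+math.radians(235)))
print('zero',f(165,383,o[2]+.0025)-o,'pred',.025*np.cos(ps),.025*np.sin(ps))
print('right',f(374,383,o[2]+.0025)-o,'pred',-.025*np.cos(ps),-.025*np.sin(ps))
E
```

```text
ring [ 0.55982689 -0.10327267  0.093     ]
-96.55111264383396 0.03165345004332561
0 [170. 377.]
60 [224. 464.]
120 [327. 464.]
180 [381. 377.]
210 [368. 326.]
235 [338. 297.]
tip [0.02264186 0.00660021 0.0085    ] pred 0.024142480859701554 0.006491580542436802
zero [-0.02108865  0.01582238  0.0025    ] pred -0.019165149608184703 0.016052944916615696
right [ 0.01701775 -0.01615021  0.0025    ] pred 0.019165149608184703 -0.016052944916615696
```

```bash
python3 - <<'E'
from h import *
W=load('wrist6');f=lambda u,v,z:onz(W,240+u/3.3,120+v/3.3,z)[:2]
E=np.array([f(*p,.0475) for p in[(129,167),(325,160),(234,330)]]);c=E.mean(0);print(c)
for e in E:print(e.round(4),np.linalg.norm(e-c).round(4),np.degrees(np.arctan2(*(e-c)[::-1])).round(1))
for phi in(-8,0,-16):
  y=np.array([-np.sin(np.radians(phi)),np.cos(np.radians(phi)),0]);r0=np.array([.560,-.104,.093])
  print(phi,[((proj(W,r0+.0155*(np.cos(t)*y+np.sin(t)*np.array([0,0,1])))-[240,120])*3.3).round() for t in np.arange(0,6.2,np.pi/4)])
E
```

```text
[ 0.56032117 -0.10323088]
[ 0.5469 -0.07  ] 0.0359 111.9
[ 0.5959 -0.1082] 0.0359 -7.9
[ 0.5381 -0.1316] 0.036 -128.1
-8 [array([196., 198.]), array([202., 217.]), array([223., 253.]), array([245., 284.]), array([254., 290.]), array([246., 270.]), array([227., 237.]), array([206., 207.])]
0 [array([190., 203.]), array([198., 220.]), array([223., 253.]), array([249., 281.]), array([260., 286.]), array([251., 267.]), array([227., 237.]), array([202., 210.])]
-16 [array([202., 195.]), array([207., 214.]), array([223., 253.]), array([240., 286.]), array([247., 293.]), array([242., 273.]), array([227., 237.]), array([211., 205.])]
```

The eggs' bearings (−8°, 112°, −128°) and the ring's end pixels (192,198) and (254,290) agree on a rack yaw of −8°, with the ring's centre at (0.560, −0.1035). The ring falls in the curl's open gap, so I'll go down.

Request:
send_rows(series=[{"grip": 0, "xyz": [0.3, 0, 0], "rot": [0, 0, 0]}, {"grip": 0, "xyz": [0.8, 0, 0], "rot": [0, 0, 0]}, {"grip": 0, "xyz": [1.3, 0, 0], "rot": [0, 0, 0]}, {"grip": 0, "xyz": [1.8, 0, 0], "rot": [0, 0, 0]}, {"grip": 0, "xyz": [2.2, 0, 0], "rot": [0, 0, 0]}, {"grip": 0, "xyz": [2.32, 0, 0], "rot": [0, 0, 0]}, {"grip": 0, "xyz": [2.32, 0, 0], "rot": [0, 0, 0]}, {"grip": 0, "xyz": [2.32, 0, 0], "rot": [0, 0, 0]}])

```text
time_s: 8.6
tcp_pos: [0.5578, -0.1302, 0.2216]
tcp_rot: [0.299, 0.641, 0.299, -0.641]
wrist_force: [-0.1, -0.3, -1.2]
opening: 0.174
```

```bash
cat > look.py <<'E'
from h import *
import sys
k=sys.argv[1]
P,R=T();st=read_state();print(P,jaw(R),st['opening'],st['wrist_force'],st['moment'],st['qpos'].round(2))
for n in('wrist','scene','side'):snap(n,n+k)
s=load('scene'+k)['image'][:,:,::-1];d=load('side'+k)['image'][:,:,::-1];w=load('wrist'+k)['image'][:,:,::-1]
a=s[130:230,290:390];b=d[240:390,195:315];c=w[120:300,240:440]
cv2.imwrite(f'pics/z{k}.png',np.hstack([cv2.resize(a,(300,300),interpolation=cv2.INTER_CUBIC),cv2.resize(c,(480,432),interpolation=cv2.INTER_CUBIC)[:300] if 0 else cv2.resize(c,(334,300),interpolation=cv2.INTER_CUBIC)]))
cv2.imwrite(f'pics/z{k}w.png',cv2.resize(c,(660,594),interpolation=cv2.INTER_CUBIC))
E
python3 look.py 7
```

```text
[ 0.5578103  -0.13017918  0.22157447] -39.98776452703167 0.17416512410963203 [-0.08479527 -0.30512605 -1.17249219] [-0.05874247 -0.06691235 -0.02421641] [-0.33  0.42  1.48  0.    1.24  0.36]
```

View pics/z7w.png

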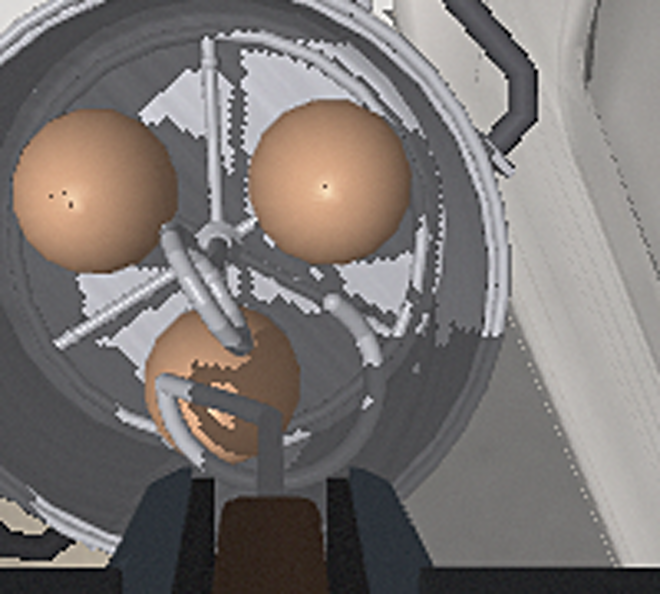

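View pics/z7.png

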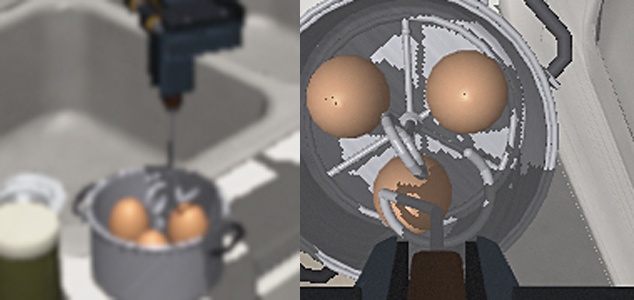

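The ring's centre at (205,290) lies on the curl's circle (centre (268,383), radius about 105 px) and inside the open gap. I'll start winding.

Request:
send_rows(series=[{"grip": 0, "xyz": [0, -0.03, -0.04], "rot": [-0.5, 0, 0]}, {"grip": 0, "xyz": [0, -0.03, -0.04], "rot": [-1.5, 0, 0]}, {"grip": 0, "xyz": [0, -0.03, -0.04], "rot": [-2.5, 0, 0]}, {"grip": 0, "xyz": [0, -0.03, -0.04], "rot": [-3.5, 0, 0]}, {"grip": 0, "xyz": [0, -0.03, -0.04], "rot": [-4.5, 0, 0]}, {"grip": 0, "xyz": [0, -0.03, -0.04], "rot": [-5.5, 0, 0]}, {"grip": 0, "xyz": [0, -0.03, -0.04], "rot": [-6.2, 0, 0]}, {"grip": 0, "xyz": [0, -0.03, -0.04], "rot": [-6.5, 0, 0]}, {"grip": 0, "xyz": [0, -0.03, -0.04], "rot": [-6.5, 0, 0]}])

```text
time_s: 9.88
tcp_pos: [0.5577, -0.1286, 0.2213]
tcp_rot: [0.55, 0.445, 0.549, -0.445]
wrist_force: [0.6, -0.5, -1.6]
opening: 0.171
```

```bash
python3 look.py 8
```

```text
[ 0.55770244 -0.12861106  0.22131528] 11.995868337870226 0.1710992027672788 [ 0.56556576 -0.53031994 -1.55008451] [-0.02117714 -0.043308    0.03724324] [-0.33  0.42  1.48 -0.    1.24 -0.54]
```

View pics/z8w.png

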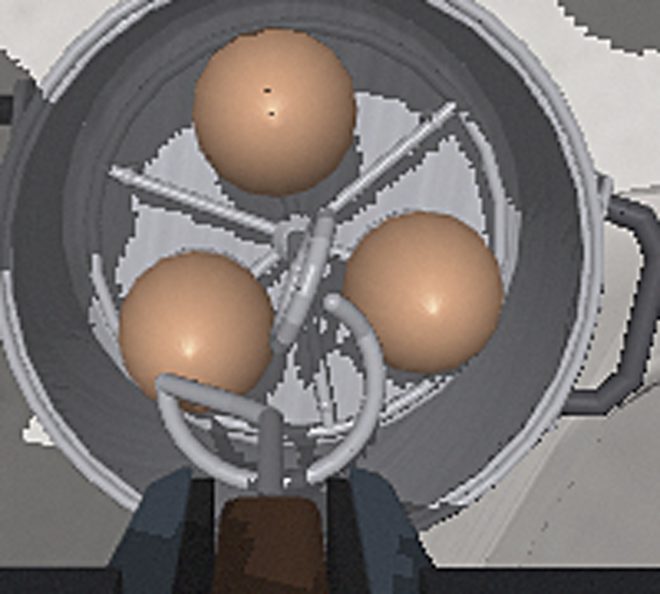

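The tip at (333,301) aims at the middle of the ring, (304,277). I'll keep winding.

Request:
send_rows(series=[{"grip": 0, "xyz": [0, 0, 0], "rot": [-0.4, 0, 0]}, {"grip": 0, "xyz": [0, 0, 0], "rot": [-1.2, 0, 0]}, {"grip": 0, "xyz": [0, 0, 0], "rot": [-2.0, 0, 0]}, {"grip": 0, "xyz": [0, 0, 0], "rot": [-2.8, 0, 0]}, {"grip": 0, "xyz": [0, 0, 0], "rot": [-3.6, 0, 0]}, {"grip": 0, "xyz": [0, 0, 0], "rot": [-4.4, 0, 0]}, {"grip": 0, "xyz": [0, 0, 0], "rot": [-5.0, 0, 0]}, {"grip": 0, "xyz": [0, 0, 0], "rot": [-5.0, 0, 0]}])

```text
time_s: 11.02
tcp_pos: [0.5576, -0.1286, 0.2211]
tcp_rot: [0.669, 0.23, 0.668, -0.23]
wrist_force: [-0.1, -0.2, 0.3]
opening: 0.178
```

```bash
python3 look.py 9
```

```text
[ 0.5576338  -0.12856882  0.22114349] 51.954888223591205 0.17780685201099775 [-0.09860592 -0.21104781  0.34051299] [ 0.05124413 -0.1763044   0.02762952] [-0.33  0.42  1.48  0.    1.23 -1.24]
```

View pics/z9w.png

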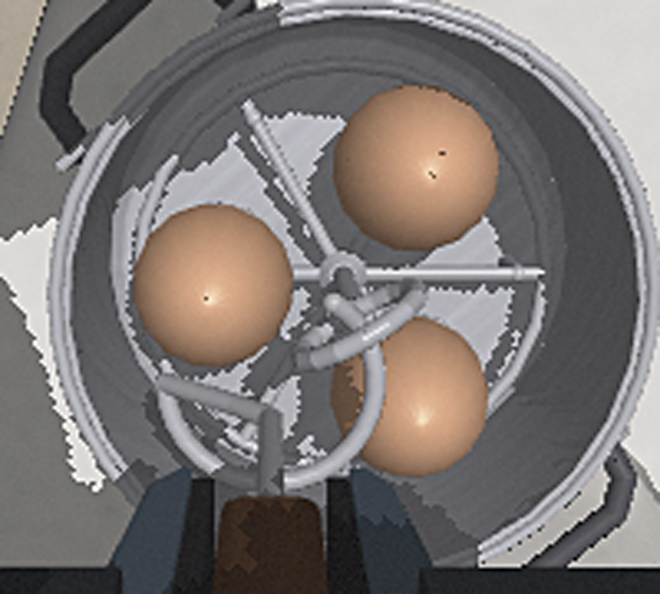

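The tip at (333,302) has passed through the ring, whose front arc at (360,340) now lies over the wire. I'll wind 80° further.

Request:
send_rows(series=[{"grip": 0, "xyz": [0, 0, 0], "rot": [-0.6, 0, 0]}, {"grip": 0, "xyz": [0, 0, 0], "rot": [-1.7, 0, 0]}, {"grip": 0, "xyz": [0, 0, 0], "rot": [-2.8, 0, 0]}, {"grip": 0, "xyz": [0, 0, 0], "rot": [-3.9, 0, 0]}, {"grip": 0, "xyz": [0, 0, 0], "rot": [-5.0, 0, 0]}, {"grip": 0, "xyz": [0, 0, 0], "rot": [-6.1, 0, 0]}, {"grip": 0, "xyz": [0, 0, 0], "rot": [-7.2, 0, 0]}, {"grip": 0, "xyz": [0, 0, 0], "rot": [-8.3, 0, 0]}, {"grip": 0, "xyz": [0, 0, 0], "rot": [-9.3, 0, 0]}, {"grip": 0, "xyz": [0, 0, 0], "rot": [-10, 0, 0]}])

```text
time_s: 12.42
tcp_pos: [0.5576, -0.1286, 0.2211]
tcp_rot: [0.66, -0.254, 0.66, 0.254]
wrist_force: [0.1, -0.1, -1.5]
opening: 0.172
```

Request:
send_rows(series=[{"grip": 0, "xyz": [0, 0, 0], "rot": [0, 0, 0]}])

```text
time_s: 12.55
tcp_pos: [0.5576, -0.1286, 0.2211]
tcp_rot: [0.66, -0.253, 0.66, 0.253]
wrist_force: [0.6, 0.8, -0.7]
opening: 0.179
```

```bash
python3 look.py 10
```

```text
[ 0.55760244 -0.12856328  0.22109476] 131.9149788353885 0.17858688805976114 [ 0.58919237  0.7899881  -0.7287921 ] [ 0.12468256 -0.07874273  0.00098129] [-0.33  0.42  1.48  0.    1.23 -2.63]
```

View pics/z10w.png

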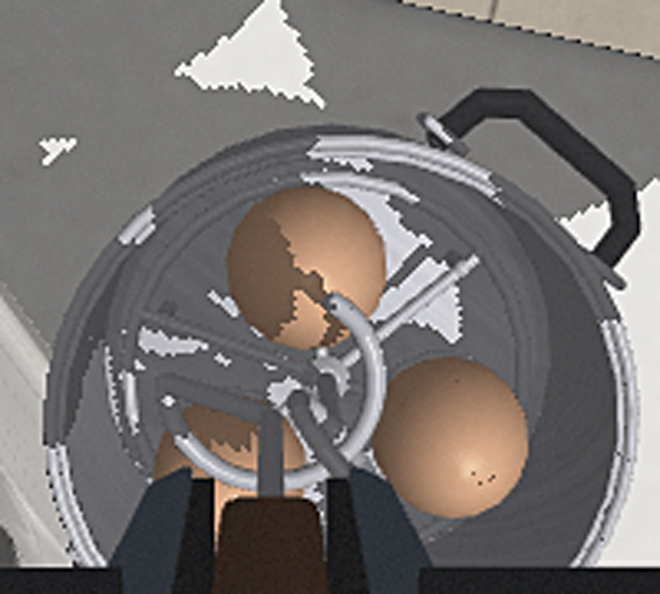

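The ring sits over the flat of the curl at about (335,440). I'll take up the load gently.

Request:
send_rows(series=[{"grip": 0, "xyz": [-0.1, 0, 0], "rot": [0, 0, 0]}, {"grip": 0, "xyz": [-0.2, 0, 0], "rot": [0, 0, 0]}, {"grip": 0, "xyz": [-0.3, 0, 0], "rot": [0, 0, 0]}, {"grip": 0, "xyz": [-0.38, 0, 0], "rot": [0, 0, 0]}, {"grip": 0, "xyz": [-0.44, 0, 0], "rot": [0, 0, 0]}, {"grip": 0, "xyz": [-0.5, 0, 0], "rot": [0, 0, 0]}, {"grip": 0, "xyz": [-0.6, 0, 0], "rot": [0, 0, 0]}, {"grip": 0, "xyz": [-0.7, 0, 0], "rot": [0, 0, 0]}, {"grip": 0, "xyz": [-0.8, 0, 0], "rot": [0, 0, 0]}, {"grip": 0, "xyz": [-0.8, 0, 0], "rot": [0, 0, 0]}])

```text
time_s: 13.95
tcp_pos: [0.5578, -0.1286, 0.2454]
tcp_rot: [0.66, -0.254, 0.66, 0.253]
wrist_force: [-0.5, -0.3, -3.6]
opening: 0.179
```

```bash
python3 look.py 11
```

```text
[ 0.55775215 -0.12863973  0.24539082] 132.01110799907096 0.178809663787656 [-0.50502295 -0.33649429 -3.61294325] [-0.00758982 -0.06681944 -0.04232362] [-0.33  0.4   1.45 -0.    1.29 -2.64]
```

View pics/z11w.png

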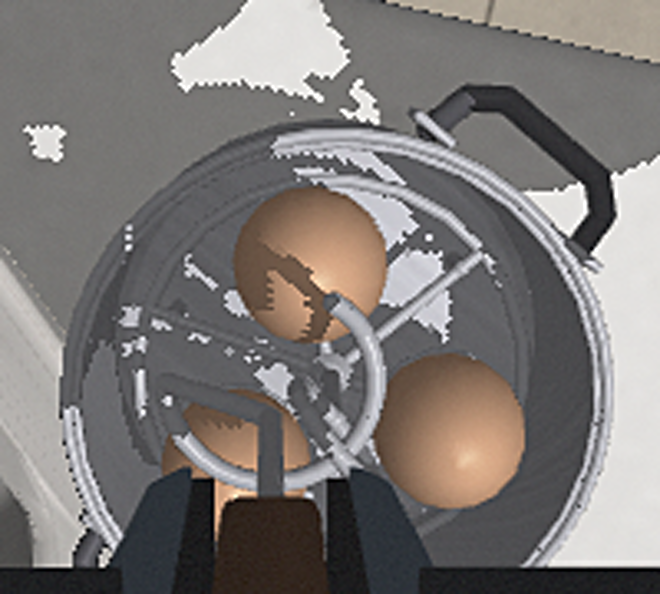

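View pics/z11.png

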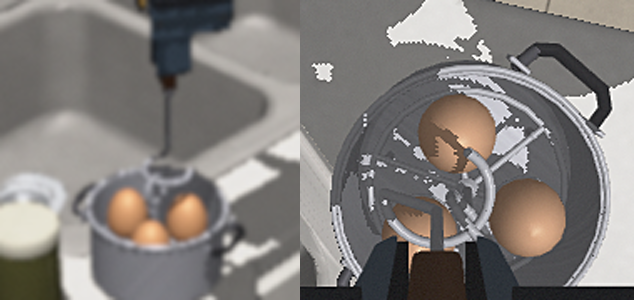

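The wrist force of −3.6 N matches the rack with its eggs, and it hangs level (eggs upright in the crop, curl unmoved in the grip). I'll continue up.

Request:
send_rows(series=[{"grip": 0, "xyz": [-0.08, 0, 0], "rot": [0, 0, 0]}, {"grip": 0, "xyz": [-0.24, 0, 0], "rot": [0, 0, 0]}, {"grip": 0, "xyz": [-0.46, 0, 0], "rot": [0, 0, 0]}, {"grip": 0, "xyz": [-0.74, 0, 0], "rot": [0, 0, 0]}, {"grip": 0, "xyz": [-1.04, 0, 0], "rot": [0, 0, 0]}, {"grip": 0, "xyz": [-1.34, 0, 0], "rot": [0, 0, 0]}, {"grip": 0, "xyz": [-1.64, 0, 0], "rot": [0, 0, 0]}, {"grip": 0, "xyz": [-1.94, 0, 0], "rot": [0, 0, 0]}, {"grip": 0, "xyz": [-2.24, 0, 0], "rot": [0, 0, 0]}, {"grip": 0, "xyz": [-2.54, 0, 0], "rot": [0, 0, 0]}])

```text
time_s: 15.35
tcp_pos: [0.5576, -0.1286, 0.3219]
tcp_rot: [0.66, -0.253, 0.66, 0.254]
wrist_force: [-0.6, 0.1, -4.3]
opening: 0.173
```

Request:
send_rows(series=[{"grip": 0, "xyz": [-0.3, 0, 0], "rot": [0, 0, 0]}, {"grip": 0, "xyz": [-0.6, 0, 0], "rot": [0, 0, 0]}, {"grip": 0, "xyz": [-0.9, 0, 0], "rot": [0, 0, 0]}, {"grip": 0, "xyz": [-1.2, 0, 0], "rot": [0, 0, 0]}, {"grip": 0, "xyz": [-1.5, 0, 0], "rot": [0, 0, 0]}, {"grip": 0, "xyz": [-1.8, 0, 0], "rot": [0, 0, 0]}, {"grip": 0, "xyz": [-2.1, 0, 0], "rot": [0, 0, 0]}, {"grip": 0, "xyz": [-2.32, 0, 0], "rot": [0, 0, 0]}, {"grip": 0, "xyz": [-2.45, 0, 0], "rot": [0, 0, 0]}, {"grip": 0, "xyz": [-2.5, 0, 0], "rot": [0, 0, 0]}])

```text
time_s: 16.6
tcp_pos: [0.5576, -0.1286, 0.3964]
tcp_rot: [0.66, -0.253, 0.66, 0.253]
wrist_force: [0.5, 0.2, -4.5]
opening: 0.178
```

```bash
python3 look.py 12; python3 - <<'E'
from h import *
s=load('scene12')['image'][:,:,::-1];d=load('side12')['image'][:,:,::-1]
cv2.imwrite('pics/z12s.png',np.hstack([cv2.resize(s[60:310,230:430],(400,500)),cv2.resize(d[130:400,180:396],(400,500))]))
print(rel([.5523,.2015,.395],down(132)))
E
```

```text
[ 0.5576192  -0.12857055  0.39642043] 132.01520005789502 0.17751153121858115 [ 0.52629369  0.24659219 -4.53624286] [ 0.05821664 -0.0362132  -0.00523664] [-0.33  0.3   1.19  0.    1.65 -2.64]
(array([0.04, 8.29, 7.23]), array([ 0., -0., -0.]))
```

View pics/z12s.png

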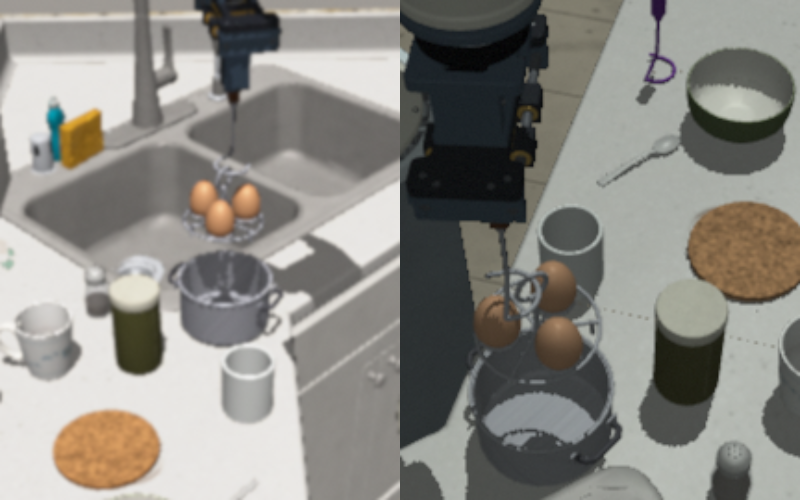

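The rack hangs level, well above the saucepan, with all three eggs in it. I'll carry it over the olive jar at this height with a smooth ramp of about one pendulum period.

Request:
send_rows(series=[{"grip": 0, "xyz": [0, 0.1, 0.09], "rot": [0, 0, 0]}, {"grip": 0, "xyz": [0, 0.3, 0.26], "rot": [0, 0, 0]}, {"grip": 0, "xyz": [0, 0.62, 0.54], "rot": [0, 0, 0]}, {"grip": 0, "xyz": [0, 1.07, 0.94], "rot": [0, 0, 0]}, {"grip": 0, "xyz": [0, 1.65, 1.44], "rot": [0, 0, 0]}, {"grip": 0, "xyz": [0, 2.27, 1.98], "rot": [0, 0, 0]}, {"grip": 0, "xyz": [0, 2.9, 2.53], "rot": [0, 0, 0]}, {"grip": 0, "xyz": [0, 3.52, 3.07], "rot": [0, 0, 0]}, {"grip": 0, "xyz": [0, 4.15, 3.62], "rot": [0, 0, 0]}, {"grip": 0, "xyz": [0, 4.77, 4.16], "rot": [0, 0, 0]}])

```text
time_s: 18.0
tcp_pos: [0.5542, 0.0632, 0.3964]
tcp_rot: [0.66, -0.254, 0.66, 0.254]
wrist_force: [0.8, -0.3, -3.3]
opening: 0.178
```

Request:
send_rows(series=[{"grip": 0, "xyz": [0, 0.62, 0.54], "rot": [0, 0, 0]}, {"grip": 0, "xyz": [0, 1.25, 1.09], "rot": [0, 0, 0]}, {"grip": 0, "xyz": [0, 1.87, 1.63], "rot": [0, 0, 0]}, {"grip": 0, "xyz": [0, 2.45, 2.13], "rot": [0, 0, 0]}, {"grip": 0, "xyz": [0, 2.9, 2.53], "rot": [0, 0, 0]}, {"grip": 0, "xyz": [0, 3.22, 2.81], "rot": [0, 0, 0]}, {"grip": 0, "xyz": [0, 3.42, 2.98], "rot": [0, 0, 0]}, {"grip": 0, "xyz": [0, 3.52, 3.07], "rot": [0, 0, 0]}, {"grip": 0, "xyz": [0, 3.52, 3.07], "rot": [0, 0, 0]}, {"grip": 0, "xyz": [0, 3.52, 3.07], "rot": [0, 0, 0]}])

```text
time_s: 19.25
tcp_pos: [0.5524, 0.201, 0.3963]
tcp_rot: [0.66, -0.253, 0.66, 0.253]
wrist_force: [0.4, -0.4, -3.7]
opening: 0.171
```

```bash
python3 look.py 13; python3 - <<'E'
from h import *
s=load('scene13')['image'][:,:,::-1];d=load('side13')['image'][:,:,::-1]
cv2.imwrite('pics/z13s.png',np.hstack([cv2.resize(s[110:360,200:400],(400,500)),cv2.resize(d[110:380,240:456],(400,500))]))
E
```

```text
[0.55237277 0.20095976 0.39630787] 131.98550642444894 0.17116211428503098 [ 0.44370275 -0.38540293 -3.7114651 ] [ 0.0232149  -0.08263319 -0.00631653] [ 0.25  0.33  1.16 -0.    1.66 -2.06]
```

View pics/z13s.png

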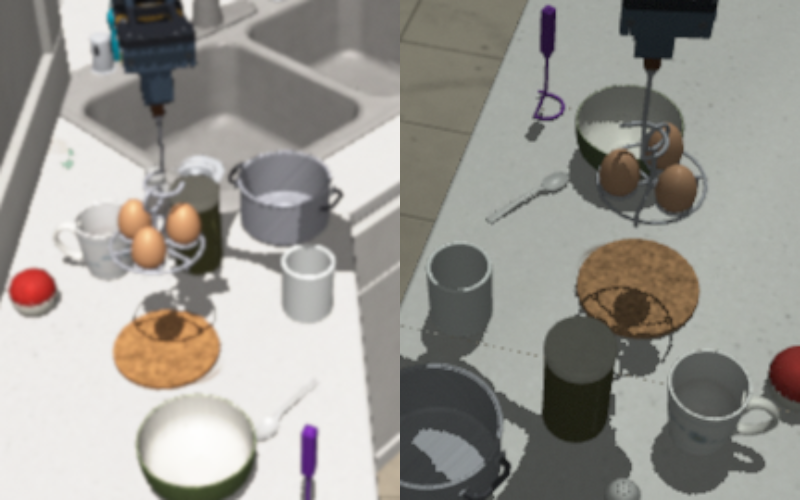

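View pics/wrist13.png

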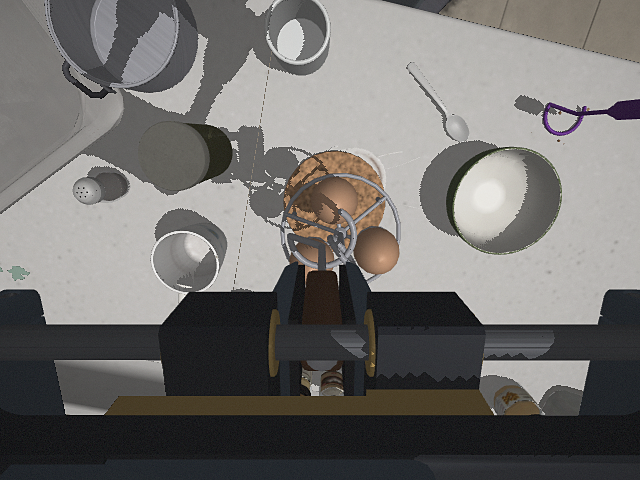

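```bash
python3 - <<'E'
from h import *
W=load('wrist13');im=W['image'];hsv=cv2.cvtColor(im,cv2.COLOR_RGB2HSV)
cv2.imwrite('pics/z13w.png',cv2.resize(im[130:290,250:450,::-1],(750,600),interpolation=cv2.INTER_CUBIC))
E
```

```text
(no output)
```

View pics/z13w.png

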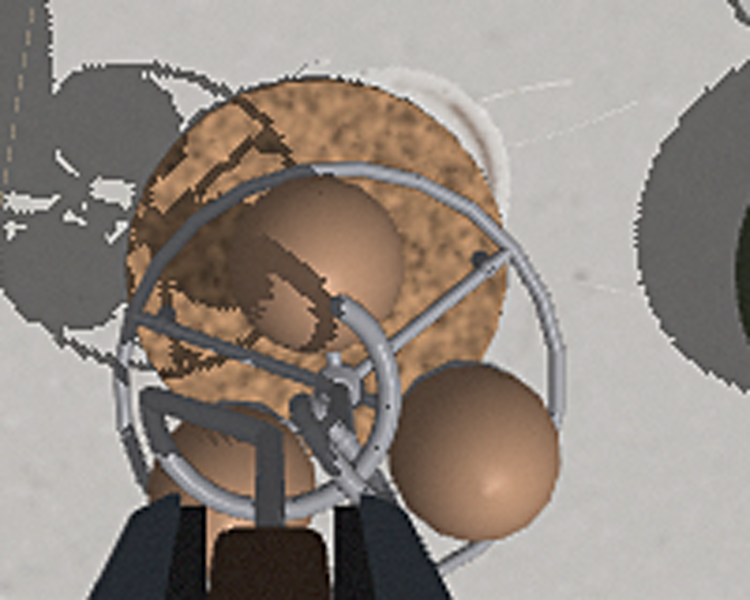

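```bash
python3 - <<'E'
from h import *
W=load('wrist13');f=lambda u,v,z:onz(W,250+u/3.75,130+v/3.75,z)[:2]
P=np.array([f(*p,.01) for p in[(185,130),(240,92),(320,77),(400,95),(460,150),(498,215),(507,290),(488,360),(130,250)]])
from scipy.optimize import least_squares
r=least_squares(lambda c:np.linalg.norm(P-c[:2],axis=1)-c[2],[.555,.226,.074]);print('trivet',r.x,np.abs(r.fun).max())
Pt,R=T()
E=np.array([f(*p,.2105) for p in[(320,265),(475,452)]]);print(E,np.linalg.norm(E[0]-E[1]),'expect .0624')
m=E.mean(0);d=E[0]-E[1];d/=np.linalg.norm(d)
for s in(1,-1):
    c=m+s*.018*np.array([-d[1],d[0]]);print('rack',c,c-Pt[:2])
E
```

```text
trivet [0.55610924 0.23143619 0.07395156] 0.0020867379883975773
[[0.53154467 0.20090244]
 [0.54057139 0.2623932 ]] 0.062149774769335836 expect .0624
rack [0.55386716 0.22903348] [0.00148973 0.02796956]
rack [0.5182489  0.23426216] [-0.03412853  0.03319824]
```

Same-camera fits put the rack at (0.554, 0.229) and the trivet at (0.556, 0.2315). I'll nudge 2 mm each way and lower the rack.

Request:
send_rows(series=[{"grip": 0, "xyz": [0.08, 0, 0.01], "rot": [0, 0, 0]}, {"grip": 0, "xyz": [0.24, 0, 0.02], "rot": [0, 0, 0]}, {"grip": 0, "xyz": [0.48, 0, 0.03], "rot": [0, 0, 0]}, {"grip": 0, "xyz": [0.8, 0, 0.05], "rot": [0, 0, 0]}, {"grip": 0, "xyz": [1.15, 0, 0.06], "rot": [0, 0, 0]}, {"grip": 0, "xyz": [1.5, 0, 0.07], "rot": [0, 0, 0]}, {"grip": 0, "xyz": [1.85, 0, 0.08], "rot": [0, 0, 0]}, {"grip": 0, "xyz": [2.2, 0, 0.09], "rot": [0, 0, 0]}, {"grip": 0, "xyz": [2.55, 0, 0.09], "rot": [0, 0, 0]}, {"grip": 0, "xyz": [2.9, 0, 0.09], "rot": [0, 0, 0]}])

```text
time_s: 20.65
tcp_pos: [0.5543, 0.2032, 0.3086]
tcp_rot: [0.66, -0.253, 0.66, 0.253]
wrist_force: [-0.1, -0.3, -3.4]
opening: 0.175
```

Request:
send_rows(series=[{"grip": 0, "xyz": [0.35, 0, 0], "rot": [0, 0, 0]}, {"grip": 0, "xyz": [0.68, 0, 0], "rot": [0, 0, 0]}, {"grip": 0, "xyz": [0.98, 0, 0], "rot": [0, 0, 0]}, {"grip": 0, "xyz": [1.24, 0, 0], "rot": [0, 0, 0]}, {"grip": 0, "xyz": [1.45, 0, 0], "rot": [0, 0, 0]}, {"grip": 0, "xyz": [1.62, 0, 0], "rot": [0, 0, 0]}, {"grip": 0, "xyz": [1.74, 0, 0], "rot": [0, 0, 0]}, {"grip": 0, "xyz": [1.84, 0, 0], "rot": [0, 0, 0]}, {"grip": 0, "xyz": [1.9, 0, 0], "rot": [0, 0, 0]}, {"grip": 0, "xyz": [1.9, 0, 0], "rot": [0, 0, 0]}])

```text
time_s: 21.9
tcp_pos: [0.5543, 0.2032, 0.2523]
tcp_rot: [0.66, -0.253, 0.66, 0.253]
wrist_force: [0.4, -0.4, -3.6]
opening: 0.173
```

```bash
python3 look.py 14; python3 - <<'E'
from h import *
s=load('scene14')['image'][:,:,::-1];d=load('side14')['image'][:,:,::-1]
cv2.imwrite('pics/z14s.png',np.hstack([cv2.resize(s[190:320,230:340],(400,473)),cv2.resize(d[180:310,310:420],(400,473))]))
E
```

```text
[0.55431025 0.20317946 0.25225336] 132.01487407107425 0.1727881762562334 [ 0.39405737 -0.364908   -3.5681824 ] [ 0.02387063 -0.11691044 -0.01551793] [ 0.25  0.42  1.4  -0.    1.33 -2.05]
```

View pics/z14s.png

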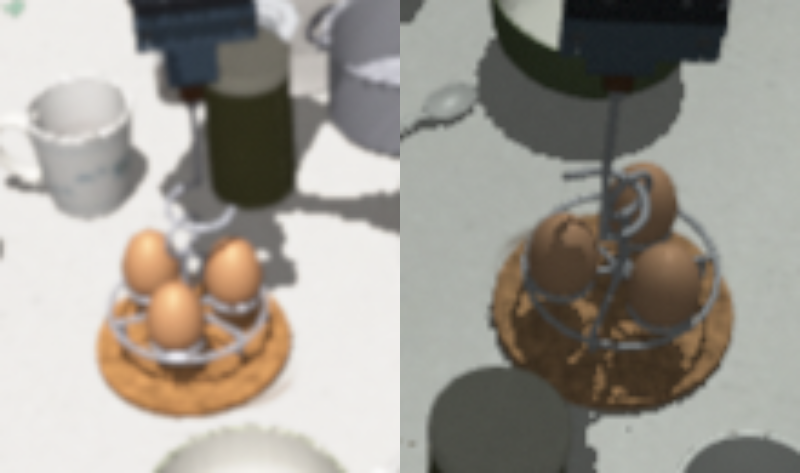

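The rack is still about 1.4 cm above the cork and centred over it. I'll make the last part of the descent slowly.

Request:
send_rows(series=[{"grip": 0, "xyz": [0.1, 0, 0], "rot": [0, 0, 0]}, {"grip": 0, "xyz": [0.2, 0, 0], "rot": [0, 0, 0]}, {"grip": 0, "xyz": [0.29, 0, 0], "rot": [0, 0, 0]}, {"grip": 0, "xyz": [0.37, 0, 0], "rot": [0, 0, 0]}, {"grip": 0, "xyz": [0.45, 0, 0], "rot": [0, 0, 0]}, {"grip": 0, "xyz": [0.53, 0, 0], "rot": [0, 0, 0]}, {"grip": 0, "xyz": [0.62, 0, 0], "rot": [0, 0, 0]}, {"grip": 0, "xyz": [0.72, 0, 0], "rot": [0, 0, 0]}, {"grip": 0, "xyz": [0.82, 0, 0], "rot": [0, 0, 0]}, {"grip": 0, "xyz": [0.84, 0, 0], "rot": [0, 0, 0]}])

```text
time_s: 23.3
tcp_pos: [0.5542, 0.2032, 0.2268]
tcp_rot: [0.66, -0.253, 0.66, 0.253]
wrist_force: [0.0, -0.4, -0.6]
opening: 0.17
```

```bash
python3 look.py 15; python3 - <<'E'
from h import *
s=load('scene15')['image'][:,:,::-1];d=load('side15')['image'][:,:,::-1]
cv2.imwrite('pics/z15s.png',np.hstack([cv2.resize(s[190:320,230:340],(400,473)),cv2.resize(d[180:310,310:420],(400,473))]))
E
```

```text
[0.55422566 0.20316206 0.22684374] 132.00953669589984 0.1703490994209497 [ 0.02688048 -0.41108864 -0.62752217] [ 0.10682401 -0.08685067  0.01407833] [ 0.25  0.44  1.43  0.    1.27 -2.05]
```

View pics/z15s.png

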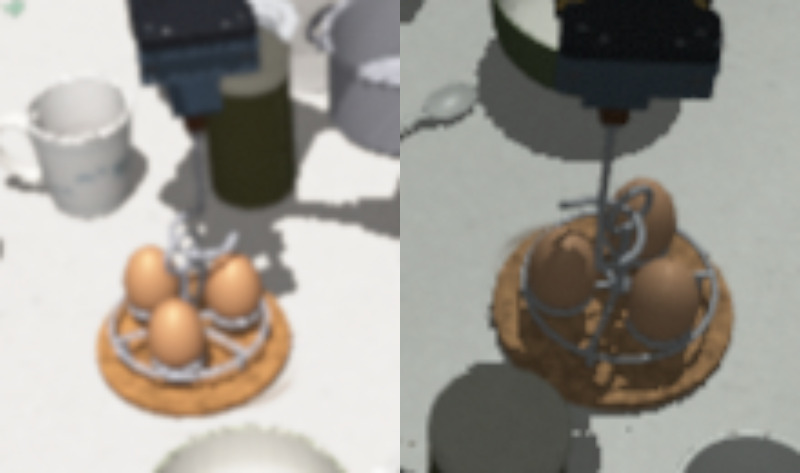

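View pics/z15w.png

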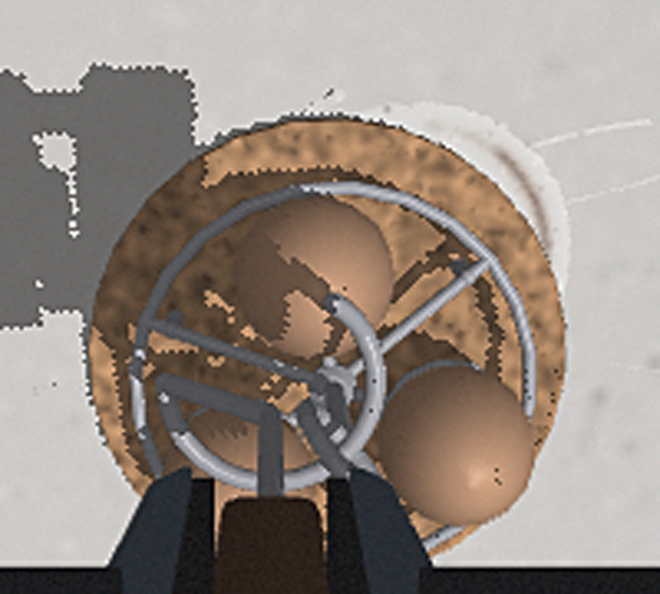

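The load has come off (−0.6 N) and the rack stands centred on the cork, with the ring loose round the wire. I'll unwind clockwise.

Request:
send_rows(series=[{"grip": 0, "xyz": [0, 0, 0], "rot": [0.5, 0, 0]}, {"grip": 0, "xyz": [0, 0, 0], "rot": [1.5, 0, 0]}, {"grip": 0, "xyz": [0, 0, 0], "rot": [2.5, 0, 0]}, {"grip": 0, "xyz": [0, 0, 0], "rot": [3.5, 0, 0]}, {"grip": 0, "xyz": [0, 0, 0], "rot": [4.5, 0, 0]}, {"grip": 0, "xyz": [0, 0, 0], "rot": [5.5, 0, 0]}, {"grip": 0, "xyz": [0, 0, 0], "rot": [6.5, 0, 0]}, {"grip": 0, "xyz": [0, 0, 0], "rot": [7.5, 0, 0]}, {"grip": 0, "xyz": [0, 0, 0], "rot": [8.3, 0, 0]}, {"grip": 0, "xyz": [0, 0, 0], "rot": [8.5, 0, 0]}])

```text
time_s: 24.7
tcp_pos: [0.5544, 0.2032, 0.2272]
tcp_rot: [0.689, 0.159, 0.689, -0.159]
wrist_force: [-0.1, -0.4, -0.9]
opening: 0.169
```

```bash
python3 look.py 16
```

```text
[0.55439219 0.20318591 0.22722153] 63.969469618206666 0.1694379518197693 [-0.05584317 -0.37601105 -0.91979264] [ 0.0640628  -0.20333944  0.0451719 ] [ 0.25  0.44  1.43 -0.    1.27 -0.87]
```

View pics/z16w.png

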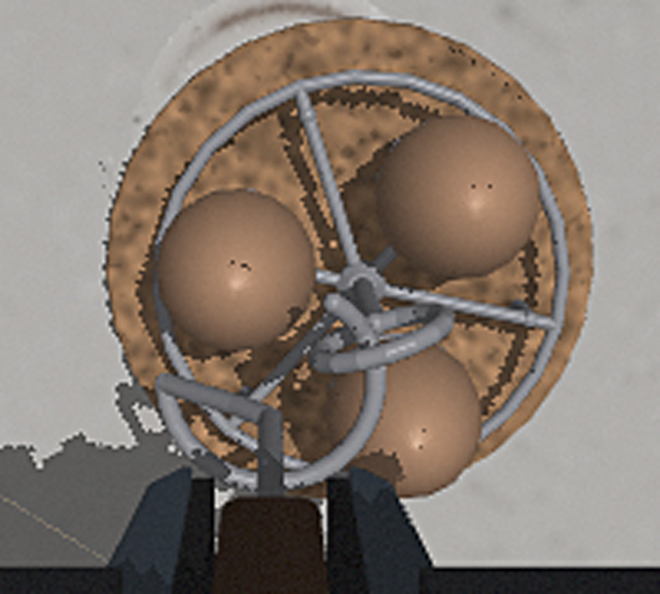

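Ring centre (383,338); the wire runs cleanly through its middle. I'll unwind the rest.

Request:
send_rows(series=[{"grip": 0, "xyz": [0, 0, 0], "rot": [0.5, 0, 0]}, {"grip": 0, "xyz": [0, 0, 0], "rot": [1.4, 0, 0]}, {"grip": 0, "xyz": [0, 0, 0], "rot": [2.4, 0, 0]}, {"grip": 0, "xyz": [0, 0, 0], "rot": [3.4, 0, 0]}, {"grip": 0, "xyz": [0, 0, 0], "rot": [4.5, 0, 0]}, {"grip": 0, "xyz": [0, 0, 0], "rot": [5.7, 0, 0]}, {"grip": 0, "xyz": [0, 0, 0], "rot": [6.9, 0, 0]}, {"grip": 0, "xyz": [0, 0, 0], "rot": [8.1, 0, 0]}, {"grip": 0, "xyz": [0, 0, 0], "rot": [9.3, 0, 0]}, {"grip": 0, "xyz": [0, 0, 0], "rot": [10.5, 0, 0]}])

```text
time_s: 26.1
tcp_pos: [0.5543, 0.2032, 0.2271]
tcp_rot: [-0.405, -0.58, -0.405, 0.58]
wrist_force: [0.3, 0.7, -0.4]
opening: 0.173
```

Request:
send_rows(series=[{"grip": 0, "xyz": [0, 0, 0], "rot": [1.0, 0, 0]}, {"grip": 0, "xyz": [0, 0, 0], "rot": [2.0, 0, 0]}, {"grip": 0, "xyz": [0, 0, 0], "rot": [2.5, 0, 0]}, {"grip": 0, "xyz": [0, 0, 0], "rot": [2.5, 0, 0]}])

```text
time_s: 26.6
tcp_pos: [0.5544, 0.2032, 0.2271]
tcp_rot: [0.3, 0.641, 0.3, -0.641]
wrist_force: [0.3, 0.3, 0.1]
opening: 0.17
```

```bash
python3 look.py 17
```

```text
[0.55435663 0.20319987 0.22713156] -39.878896919296146 0.16981003332563793 [0.27846102 0.33011883 0.07860691] [-0.04427306 -0.03548623  0.00300346] [0.25 0.44 1.43 0.   1.27 0.95]
```

View pics/z17w.png

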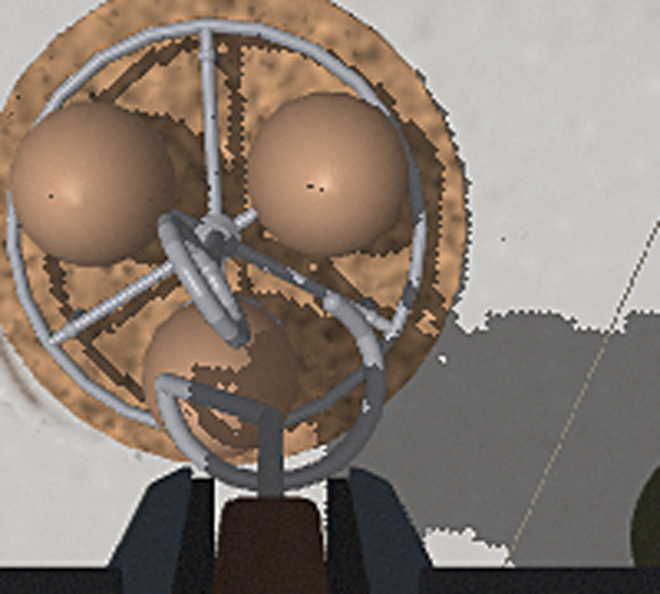

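The ring lies free in the open gap, with the tip at (333,300). I'll lift straight up.

Request:
send_rows(series=[{"grip": 0, "xyz": [-0.15, 0, 0], "rot": [0, 0, 0]}, {"grip": 0, "xyz": [-0.5, 0, 0], "rot": [0, 0, 0]}, {"grip": 0, "xyz": [-1.0, 0, 0], "rot": [0, 0, 0]}, {"grip": 0, "xyz": [-1.6, 0, 0], "rot": [0, 0, 0]}, {"grip": 0, "xyz": [-2.2, 0, 0], "rot": [0, 0, 0]}, {"grip": 0, "xyz": [-2.8, 0, 0], "rot": [0, 0, 0]}, {"grip": 0, "xyz": [-3.3, 0, 0], "rot": [0, 0, 0]}, {"grip": 0, "xyz": [-3.5, 0, 0], "rot": [0, 0, 0]}, {"grip": 0, "xyz": [-3.5, 0, 0], "rot": [0, 0, 0]}])

```text
time_s: 27.88
tcp_pos: [0.5544, 0.2032, 0.3323]
tcp_rot: [0.299, 0.641, 0.299, -0.641]
wrist_force: [0.0, 0.3, -1.3]
opening: 0.178
```

```bash
python3 - <<'E'
from h import *
print(T()[0],rel([.4318,.055,.30],down(-40)))
d=snap('wrist','wrist18')
E
```

```text
[0.55435794 0.20321167 0.3323187 ] (array([1.08, 0.04, 6.41]), array([ 0., -0., -0.]))
```

View pics/wrist18.png

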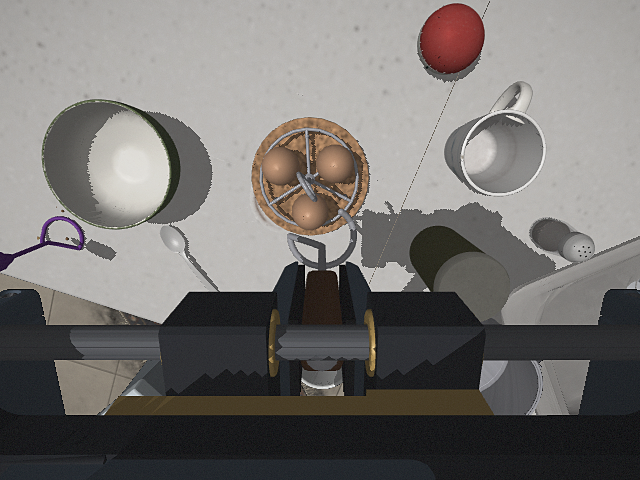

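The rack stays centred on the cork at (310,177) with all three eggs in it, and the curl is free. On to the jar.

Request:
send_rows(series=[{"grip": 0, "xyz": [0, 0, 0.4], "rot": [0, 0, 0]}, {"grip": 0, "xyz": [0, 0, 1.3], "rot": [0, 0, 0]}, {"grip": 0, "xyz": [0.1, 0, 2.5], "rot": [0, 0, 0]}, {"grip": 0, "xyz": [0.4, 0, 3.8], "rot": [0, 0, 0]}, {"grip": 0, "xyz": [0.7, 0, 5.0], "rot": [0, 0, 0]}, {"grip": 0, "xyz": [1.0, 0.02, 6.0], "rot": [0, 0, 0]}, {"grip": 0, "xyz": [1.08, 0.04, 6.4], "rot": [0, 0, 0]}, {"grip": 0, "xyz": [1.08, 0.04, 6.41], "rot": [0, 0, 0]}, {"grip": 0, "xyz": [1.08, 0.04, 6.41], "rot": [0, 0, 0]}])

```text
time_s: 29.05
tcp_pos: [0.4324, 0.0555, 0.3]
tcp_rot: [0.299, 0.641, 0.299, -0.641]
wrist_force: [0.5, -0.3, -0.6]
opening: 0.177
```

```bash
python3 look.py 19;  python3 - <<'E'
from h import *
import math
W=load('wrist19');P,R=T()
print(proj(W,[.431,.0545,.085]),proj(W,[.431,.0545,.005]))
E
```

```text
[0.43236323 0.0555055  0.29997647] -39.97673774593863 0.17708945015786595 [ 0.48445608 -0.30236364 -0.56783571] [ 0.03495278 -0.03260609  0.01551808] [-0.01  0.14  1.67  0.    1.33  0.69]
[322.41085307 214.25121306] [322.33360035 200.72443721]
```

View pics/z19w.png

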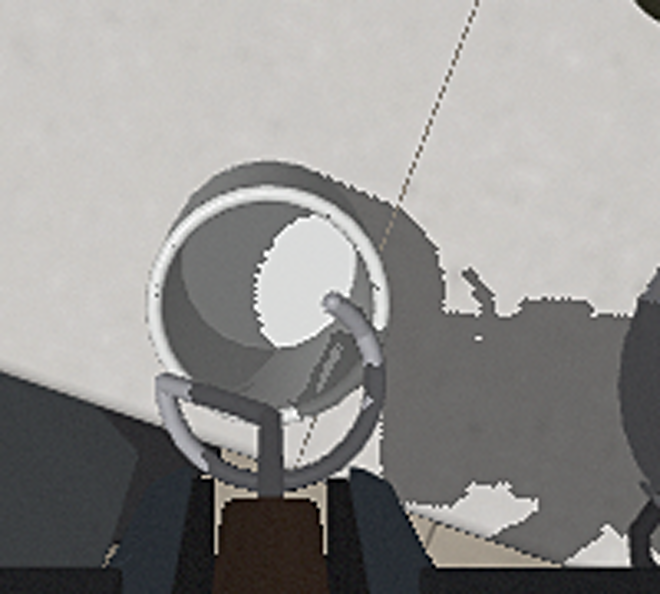

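```bash
python3 - <<'E'
from h import *
W=load('wrist19');P,R=T();f=lambda u,v,z:onz(W,240+u/3.3,120+v/3.3,z)
print('jar',f(269,304,.085),'w',np.linalg.norm(f(147,304,.085)-f(391,304,.085)),'h',np.linalg.norm(f(269,186,.085)-f(269,422,.085)))
z=P[2]-.1295
print('curl',f(268.5,382,z), 'tip',f(333,301,z+.006)); print(P)
E
```

```text
jar [0.43170908 0.05673963 0.085     ] w 0.07396260420883144 h 0.07283740660748451
curl [0.43058351 0.05543917 0.17027913] tip [0.45531064 0.06186881 0.17627913]
[0.43216664 0.05556031 0.29977913]
```

Request:
send_rows(series=[{"grip": 0, "xyz": [0.3, 0, -0.03], "rot": [0, 0, 0]}, {"grip": 0, "xyz": [0.9, 0, -0.05], "rot": [0, 0, 0]}, {"grip": 0, "xyz": [1.6, 0, -0.05], "rot": [0, 0, 0]}, {"grip": 0, "xyz": [2.2, 0, -0.05], "rot": [0, 0, 0]}, {"grip": 0, "xyz": [2.8, 0, -0.05], "rot": [0, 0, 0]}, {"grip": 0, "xyz": [3.4, 0, -0.05], "rot": [0, 0, 0]}, {"grip": 0, "xyz": [4.0, 0, -0.05], "rot": [0, 0, 0]}, {"grip": 0, "xyz": [4.6, 0, -0.05], "rot": [0, 0, 0]}, {"grip": 0, "xyz": [5.0, 0, -0.05], "rot": [0, 0, 0]}, {"grip": 0, "xyz": [5.0, 0, -0.05], "rot": [0, 0, 0]}])

```text
time_s: 30.45
tcp_pos: [0.4322, 0.0563, 0.149]
tcp_rot: [-0.299, -0.64, -0.299, 0.641]
wrist_force: [-0.1, -0.4, -1.0]
opening: 0.172
```

Request:
send_rows(series=[{"grip": 0, "xyz": [0.1, 0, 0], "rot": [0, 0, 0]}, {"grip": 0, "xyz": [0.2, 0, 0], "rot": [0, 0, 0]}, {"grip": 0, "xyz": [0.3, 0, 0], "rot": [0, 0, 0]}, {"grip": 0, "xyz": [0.38, 0, 0], "rot": [0, 0, 0]}, {"grip": 0, "xyz": [0.38, 0, 0], "rot": [0, 0, 0]}])

```text
time_s: 31.08
tcp_pos: [0.4325, 0.0562, 0.1382]
tcp_rot: [-0.299, -0.641, -0.299, 0.641]
wrist_force: [0.5, 0.3, -1.4]
opening: 0.17
```

```bash
python3 look.py 20
```

```text
[0.43252617 0.05622202 0.1381809 ] -39.98653869045977 0.16972343067078713 [ 0.53897864  0.33038949 -1.40224725] [-0.02801071 -0.0071614  -0.01144565] [-0.01  0.36  1.9  -0.    0.88  0.69]
```

View pics/z20w.png

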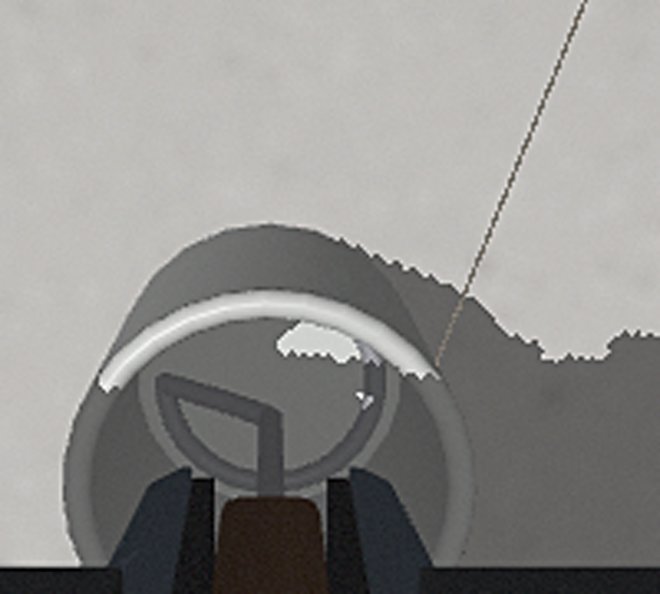

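The curl is down inside the jar, about 1 mm off the floor. I'll lower that last millimetre and open.

Request:
send_rows(series=[{"grip": 0, "xyz": [0.03, 0, 0], "rot": [0, 0, 0]}, {"grip": 0, "xyz": [0.03, 0, 0], "rot": [0, 0, 0]}, {"grip": 60, "xyz": [0.03, 0, 0], "rot": [0, 0, 0]}, {"grip": 60, "xyz": [0.03, 0, 0], "rot": [0, 0, 0]}, {"grip": 60, "xyz": [0.03, 0, 0], "rot": [0, 0, 0]}, {"grip": 60, "xyz": [0.03, 0, 0], "rot": [0, 0, 0]}, {"grip": 60, "xyz": [0.03, 0, 0], "rot": [0, 0, 0]}, {"grip": 60, "xyz": [0.03, 0, 0], "rot": [0, 0, 0]}, {"grip": 60, "xyz": [0.03, 0, 0], "rot": [0, 0, 0]}])

```text
time_s: 32.35
tcp_pos: [0.4326, 0.0562, 0.1374]
tcp_rot: [0.299, 0.641, 0.299, -0.641]
wrist_force: [0.4, 0.4, -0.5]
opening: 0.594
```

```bash
python3 - <<'E'
from h import *
print(T()[0],read_state()['opening'])
d=snap('wrist','wrist21')
E
```

```text
[0.43263083 0.05623343 0.13740462] 0.59420811540656
```

View pics/wrist21.png

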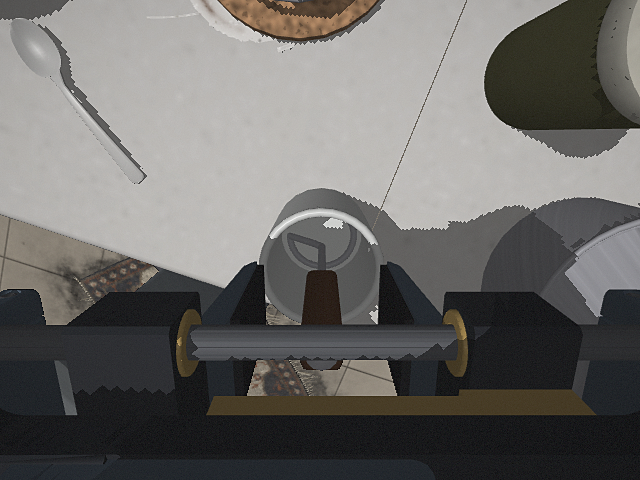

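The fingers are clear on both sides of the handle, at x≈265 and 380, and the lifter stands upright in the jar. I'll retreat straight up.

Request:
send_rows(series=[{"grip": 60, "xyz": [-0.4, 0, 0], "rot": [0, 0, 0]}, {"grip": 60, "xyz": [-1.2, 0, 0], "rot": [0, 0, 0]}, {"grip": 60, "xyz": [-2.2, 0, 0], "rot": [0, 0, 0]}, {"grip": 60, "xyz": [-3.4, 0, 0], "rot": [0, 0, 0]}, {"grip": 60, "xyz": [-4.5, 0, 0], "rot": [0, 0, 0]}, {"grip": 60, "xyz": [-5.0, 0, 0], "rot": [0, 0, 0]}, {"grip": 60, "xyz": [-5.0, 0, 0], "rot": [0, 0, 0]}, {"grip": 60, "xyz": [-5.0, 0, 0], "rot": [0, 0, 0]}])

```text
time_s: 33.4
tcp_pos: [0.4322, 0.0562, 0.287]
tcp_rot: [-0.299, -0.641, -0.299, 0.641]
wrist_force: [-0.8, -0.2, -0.6]
opening: 0.599
```

```bash
python3 look.py 22; python3 - <<'E'
from h import *
s=load('scene22')['image'][:,:,::-1];d=load('side22')['image'][:,:,::-1]
cv2.imwrite('pics/z22s.png',np.hstack([cv2.resize(s[160:360,210:370],(400,500)),cv2.resize(d[200:400,210:440],(400,348+152))]))
E
```

```text
[0.43221369 0.05623056 0.2870372 ] -39.98698284507187 0.5993424386872509 [-0.77947871 -0.24750019 -0.5703224 ] [ 0.02212664 -0.04863225 -0.00793477] [-0.01  0.16  1.69  0.    1.3   0.69]
```

View pics/z22s.png

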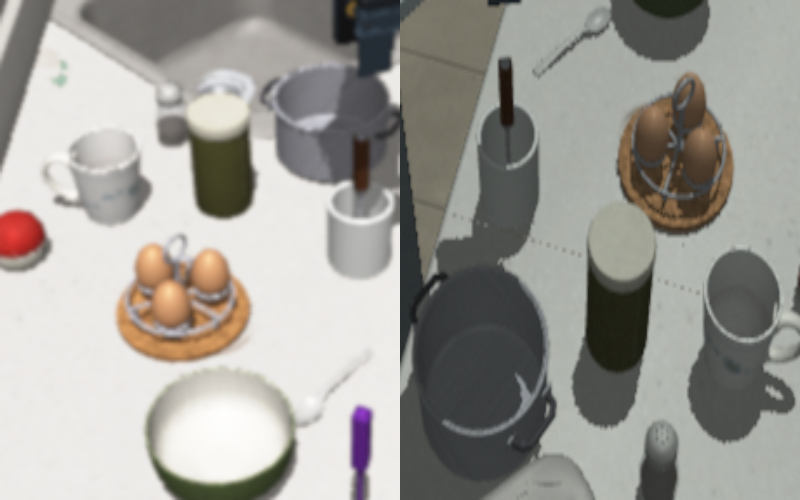

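View pics/wrist22.png

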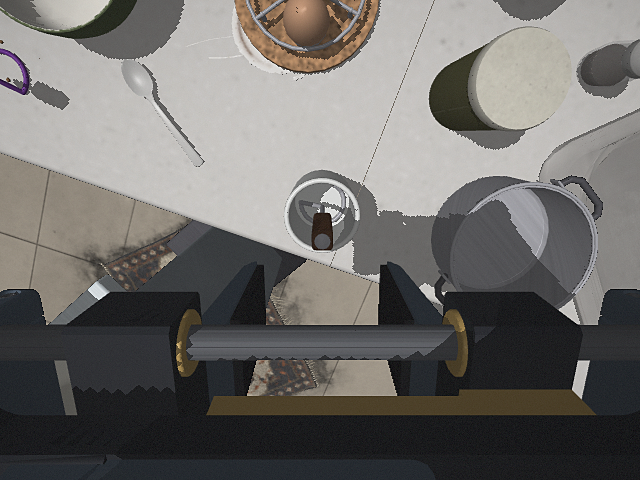

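The rack is on the cork with three eggs, the lifter is upright in its jar, nothing else has moved, and the gripper is clear. I'll hand it in.

```bash
python3 -c "
from bench import *
print(job_done())"
```

```text
the job is handed in; nothing more can be done
None
```

I handed the job in at about 33.5 s of the 72 s allowed; `job_done()` reports no verdict.

**What I did:** I gripped the lifter's handle, wound the curl about 170° through the rack's ring, and lifted the rack out of the saucepan. I carried it over the olive jar, stood it on the trivet and unwound the curl. I then stood the lifter back in its jar, curl down, and raised the open gripper clear.

**Last checks:**
- **Rack:** the final pictures show it standing on the cork with all three eggs in their cups. The wrist picture from just after unwinding puts it within a few millimetres of the trivet's centre.
- **Lifter:** it stands upright in its jar, and the fingers were clear of the handle on both sides before I moved away.
- **Forces and other items:** no wrist reading I took passed about 5 N. The saucepan, jar and bystanders look unmoved in the pictures, though I did not measure their positions again.

**Disagreements:** the two fixed cameras differed from each other by 5–8 mm in x. I relied on the wrist camera for the fine alignment.

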